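Tighten a sample cell cover crosswise

TASK

Finish closing the sample cell's cover by tightening its four bar knobs clockwise, crosswise and in two passes; the black pair is already snug, the red pair still loose. First only nip up the two red knobs: turn each until it goes from free to stiff, then some 5 to 10 degrees further. When both are nipped, turn each red knob, and after them each black knob, an eighth of a turn further against the stiffness; do not lean on the glass, and leave the other things where they are.

Things in the scene. Friction and masses are not known exactly. Their poses are not given: they have to be found in the camera images.
- cell: round metal sample cell, fixed, 172 mm across, 56 mm high to the top of its steel cover ring; origin on its axis at table height, z up; a pipe stub points along +x. Knobs 1 (red), 2 (black), 3 (red), 4 (black) stand on a 62 mm radius at 45, 135, 225, 315 degrees anticlockwise from its x axis
- window: the glass disc in the middle of the cover, 68 mm across, its top at z = 60 mm; fragile (8 N at most); origin on the cell's axis at table height
- knob_1: red bar knob. Grip: upright bar 40 mm long (its x), 12 mm thick (y), 34 mm tall, from 70 to 104 mm above the table, on a 13 mm neck; keep fingertips above 66 mm (collar, 30 mm across, below). Origin on its axis, 56 mm above the table at the start; z up. Both ends of the bar are alike. Tightens clockwise seen from above
- knob_3: the other red bar knob, opposite, shaped as knob_1. Both red ones first turn freely (0.03 N m) for 14 to 63 degrees, a hidden amount that differs by knob and run and does not show in their direction; then they stiffen suddenly to about 0.35 N m while turning (some 0.2 N m remains felt when the hand stops), no more further on, and stay where they are left. Only stiff turning tightens
- knob_2: black bar knob between the red ones, shaped as knob_1; already snug: stiff from the start (about 0.35 N m), so every degree clockwise tightens it. Turning any knob back only frees it, without undoing the squeeze; turn it forward to the stiffness again before counting
- knob_4: the other black bar knob, opposite knob_2 and like it in every way
- collar_1_at (a point): underside centre of the brass spring collar under knob_1: 56 mm above the table at the start; knob and collar sink together by 2 mm per radian of stiff turning, none in free turning: too little to steer by, so judge by feel
- collar_2_at (a point): underside centre of the brass spring collar under knob_2: 56 mm above the table at the start; knob and collar sink together by 2 mm per radian of stiff turning, none in free turning: too little to steer by, so judge by feel
- collar_3_at (a point): underside centre of the brass spring collar under knob_3: 56 mm above the table at the start; knob and collar sink together by 2 mm per radian of stiff turning, none in free turning: too little to steer by, so judge by feel
- collar_4_at (a point): underside centre of the brass spring collar under knob_4: 56 mm above the table at the start; knob and collar sink together by 2 mm per radian of stiff turning, none in free turning: too little to steer by, so judge by feel
- oil_bottle: small bottle with black cap, 28 mm across, 66 mm high, stands behind the cell; a bystander, leave alone; origin at the centre of its underside (as built)
- objective_b: microscope objective with yellow ring, 31 mm across, 50 mm high, stands behind the cell; a bystander, leave alone; origin at the centre of its underside (as built)
- ball_driver: red-handled driver, 215 mm long, lies in front of the cell along y; a bystander, leave alone; origin at the centre of its underside (as built)
- lens_tube_b: black knurled ring-shaped lens tube, 31 mm across, 18 mm high, at the front right; a bystander, leave alone; origin at the centre of its underside (as built)

How it is judged:
By the outcome, as a careful person would: the job done as asked, in the order asked, and still so for the second after the job is handed in, with the robot touching nothing.
It also fails if it takes over 72 s, if anything falls off the work surface, if the arm or the gripper's body presses on something with over 40 N, if the wrist force passes 120 N, or if a joint passes its speed limit or range.

ROBOT

A 7-joint arm with a two-finger parallel gripper is mounted at the origin on a cart in front of the work surface, level with it; the furniture and walls round the work are solid. World frame = base frame: x ahead of the robot, y to its left, z up, the work surface at z = 0. Lengths are in m, angles in rad, forces in N, time in s.
With the tool pointing down it reaches from about 0.4 to 0.85 m from the base axis. Payload 4.4 kg.
Tool frame: the origin (TCP) lies on the centre line of the jaws, within the pads' length; the fingertips stand 25 mm ahead of it and the grasp point (between the pads) lies 6 mm ahead of it; z points along the fingers, y is the direction in which the jaws open and shut (so a half turn about z gives the same grasp; the last joint's range is limited). The gripper opens to 94 mm and grips with 3 to 60 N. Pads are 16 mm wide; open, the fingers measure 119 mm over their backs; the gripper's body (75 mm by 177 mm) begins 78 mm behind the grasp point.
Start: joints at [-1.322, 0.628, 0.038, 1.517, -0.027, 0.996, -0.02], TCP at [0.201, 0.618, 0.195] pointing down, gripper open.
Joint ranges: [-3.06, 3.06], [-0.37, 2.12], [-1.25, 1.32], [0.18, 2.47], [-1.1, 4.24], [0.23, 1.98], [-2.94, 2.94]. Speed limits (rad/s): [2.57, 2.57, 3.14, 3.14, 3.14, 3.14, 3.14].

INTERFACE

Orientations are given as a unit quaternion [x, y, z, w].
In Python, from station import r gives the robot as it stands. The module is installed in compiled form; this text tells all that it offers.
- The arm moves only by the tool apply_moves, never from a script. Its arguments are lists of equal length, an entry for each row: "offset": the shift along the tool's x, y, z as a fraction of full scale, a list of three; "angular": the turn, a rotation vector about the tool's x, y, z as a fraction of full scale, a list of three; "grip": the gripper's target within -1 to 1 (shut at 1, half-way at 0, fully open at -1). In form: {"offset": [[dx, dy, dz], ...], "angular": [[rx, ry, rz], ...], "grip": [grip, ...]}. A call has 1 to 10 rows; each row is the pose to reach, as a shift and turn from the pose measured when the call began, along the tool's axes at that moment, turning the shorter way round; what a row does not reach only later rows make up. Full scale, the value 1, is 0.08 m for a shift and 360 degrees for a turn. A row lasts 1/12 s, in which the tool goes at most 41.7 mm and 7.16 degrees, less where a joint would pass 70% of its speed; a pose out of reach is approached as far as the arm can. A call with a number of a shift or a turn outside -1 to 1 is refused whole. A call with a gripper value outside its range is refused whole. The fingers move at their own pace and stop on an object; "force" is the grip in N (left out, the last holds). Time passes only in rows, so rows that repeat a pose let the fingers close. It gives the time, the measured TCP pose, the force and the opening at its end, in the units of the state.
- r.sense(): the state, without advancing time (a new reading comes with each control period).
- r.camera(name): name is "side" or "top" or "wrist"; returns a dict with "frame" (480x640x3 uint8, red, green, blue), "mtx" (3x3 intrinsics, pixels), "dist_coeffs" ([k1, k2, p1, p2, k3] as OpenCV has them; the pictures are not rectified), "rvec" (rotation vector, rad) and "tvec" (3), from world to camera coordinates, as OpenCV has them; the wrist camera has in their place "tool_from_camera" (4x4, takes a point from camera to tool coordinates, whose origin is the TCP and whose axes are the flange's). Camera axes: x right, y down, z forward; pixel columns grow to the right and rows downward; lengths in m; the calibration is good to about 2 mm. A picture is of the moment at which its call begins: read the wrist's pose just before it. There is no depth.
- r.sign_off(): hands the job in, once; it reports no verdict.
Trained networks look in the newest picture that a camera, given by its name, has taken for a name from the list of things; names that differ only in an ending like _2 or _b are one class to them, and where a whole thing is asked for, a point or a joint stands for the part that bears it (a point fixed in the world has none). Each returns a list of dicts, best first, with "p" (0 to 1); they miss things now and then, are a little off and sometimes report something else, mostly with a low value. They report only what shows in the picture. A call takes as long as a camera call.
- r.look_for(query, camera): "rect" ([left, top, width, height] in pixels, round what is visible of it).
- r.masks_of(query, camera): "region" (480x640 bool, what is visible of it) and "rect" ([left, top, width, height] in pixels, round what is visible of it).
- r.place_of(query, camera): "position" ([row, column] in pixels: a listed point, or the origin of a listed thing).
The state is a dict: "time_s": time; "qpos": joint angles; "qd": joint speeds; "joint_torque": joint torques, N m; "tool_pos": TCP position; "tool_rot": TCP orientation; "contact_force": force on the tool from outside, world axes, zero at the start; "ft_torque": the same for the moment, N m; "opening": opening from 0.0 (shut) to 1.0 (fully open).
Only numpy, scipy, OpenCV 4.12 (cv2) and the standard library are available. Lean on these libraries where they do the work, as an engineer would, in place of code of your own. Each camera call takes 0.05 s, during which the arm holds its last target.

## Working session

There is one attempt and no reset: what is moved stays moved. The work goes in short steps, Python scripts to look and compute and a tool call to move; the robot and the scene stay as the last step left them, time stands still between calls to the robot, and variables do not carry over. Pictures are saved under pics/ and viewed, and the job is handed in when it is done.

Besides the shell and the picture viewer there is one more tool, called as name(argument=value, ...) on one line, values as JSON. apply_moves: Moves the arm, as the interface text tells. Its arguments: {"type":"object","properties":{"offset":{"type":"array","items":{"type":"array","items":{"type":"number"}}},"angular":{"type":"array","items":{"type":"array","items":{"type":"number"}}},"grip":{"type":"array","items":{"type":"number"}},"force":{"type":"number"}},"required":["offset","angular","grip"]}

```bash
mkdir -p pics
python3 - <<'E'
from station import r
import cv2,numpy as np
s=r.sense()
for k,v in s.items(): print(k,np.round(v,4))
for c in ["side","top"]:
    d=r.camera(c); cv2.imwrite(f"pics/{c}0.png",d["frame"][:,:,::-1])
    print(c,d["mtx"],d["dist_coeffs"],d["rvec"],d["tvec"])
    for q in ["cell","window","knob_1","knob_2","collar_1_at","oil_bottle","objective_b","ball_driver","lens_tube_b"]:
        print(q,[(np.round(x["position"],1),round(x["p"],2)) for x in r.place_of(q,c)])
print(r.sense()["time_s"])
E
```

```text
time_s 0.0
qpos [-1.3218  0.6293  0.0384  1.5183 -0.027   0.9963 -0.02  ]
qd [ 0.0006 -0.0016  0.0019 -0.0006 -0.0017  0.0012 -0.0003]
joint_torque [ 7.00000e-04 -5.49710e+01  1.14310e+00 -1.86633e+01 -5.23000e-02
  2.35000e-02  2.00000e-04]
tool_pos [0.201  0.6174 0.1944]
tool_rot [ 1.568e-01  9.876e-01 -9.000e-04 -1.000e-04]
contact_force [1.6674 0.5413 0.3552]
ft_torque [-0.0717  0.0426  0.0132]
opening 1.0046
side [[504.83003812   0.         330.10050184]
 [  0.         504.83003812 243.2038782 ]
 [  0.           0.           1.        ]] [-0.09464552  0.          0.          0.          0.        ] [ 1.8974611  -0.54224061  0.34544962] [-0.54455423  0.1398741   0.75452636]
cell [(array([265.2, 326.9]), 0.62)]
window []
knob_1 [(array([241.4, 295.1]), 0.82), (array([245.6, 337.3]), 0.8), (array([223. , 312.1]), 0.72), (array([233.1, 354.1]), 0.57)]
knob_2 [(array([241.4, 295.1]), 0.82), (array([245.6, 337.3]), 0.8), (array([223. , 312.1]), 0.72), (array([233.1, 354.1]), 0.57)]
collar_1_at [(array([232.8, 355.5]), 0.77)]
oil_bottle [(array([259.8, 420.9]), 0.81)]
objective_b [(arr
[... 335 characters left out ...]
  ] [ 2.1762879  -2.14505187  0.16755147] [-0.13119839  0.59002107  0.9375459 ]
cell [(array([238.5, 285.4]), 0.7)]
window [(array([239.1, 284.3]), 0.93), (array([165.5, 329.6]), 0.51)]
knob_1 [(array([267. , 279.2]), 0.71), (array([242. , 315.4]), 0.68), (array([207.8, 288.2]), 0.62)]
knob_2 [(array([267. , 279.2]), 0.71), (array([242. , 315.4]), 0.68), (array([207.8, 288.2]), 0.62)]
collar_1_at [(array([206.5, 290.4]), 0.72), (array([238.8, 286.9]), 0.39)]
oil_bottle [(array([168.5, 330.4]), 0.53)]
objective_b [(array([160.7, 250.1]), 0.59)]
ball_driver [(array([342. , 294.2]), 0.6), (array([164.5, 329.8]), 0.26)]
lens_tube_b [(array([330. , 394.7]), 0.5), (array([205.8, 292.9]), 0.5)]
1.0
```

View pics/top0.png

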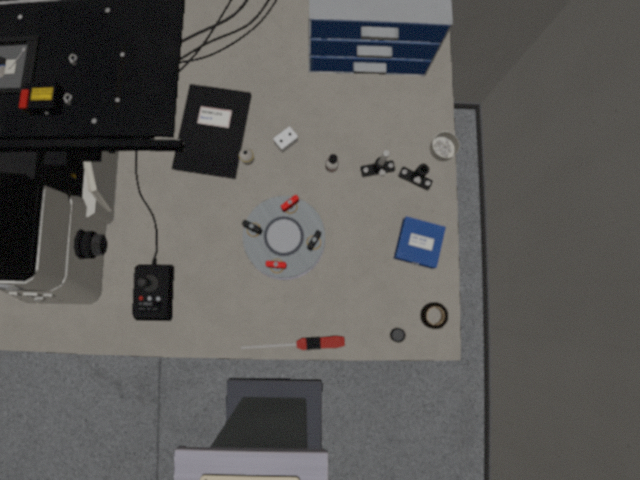

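View pics/side0.png

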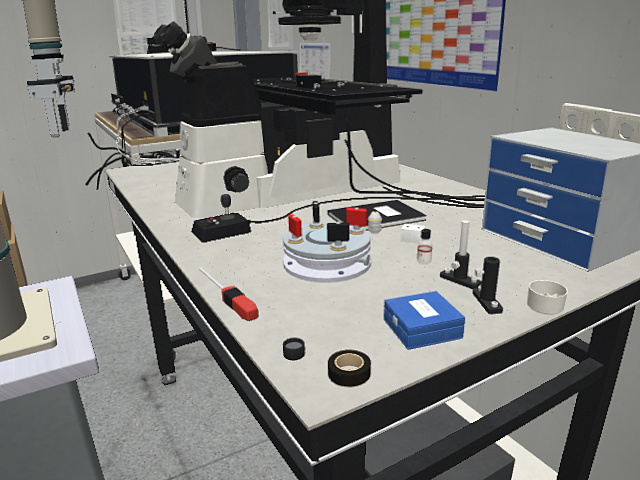

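```bash
cat > h.py <<'E'
import numpy as np,cv2
from scipy.spatial.transform import Rotation as R
C={"side":dict(K=np.array([[504.83003812,0,330.10050184],[0,504.83003812,243.2038782],[0,0,1]]),D=np.array([-0.09464552,0,0,0,0.]),rv=np.array([1.8974611,-0.54224061,0.34544962]),tv=np.array([-0.54455423,0.1398741,0.75452636])),
"top":dict(K=np.array([[476.73013272,0,313.65977558],[0,476.73013272,237.98310437],[0,0,1]]),D=np.array([-0.11214365,0,0,0,0.]),rv=np.array([2.1762879,-2.14505187,0.16755147]),tv=np.array([-0.13119839,0.59002107,0.9375459]))}
def ray(c,row,col,z):
    c=C[c]; p=cv2.undistortPoints(np.array([[[col,row]]],float),c["K"],c["D"])[0,0]
    Rm=cv2.Rodrigues(c["rv"])[0]; o=-Rm.T@c["tv"]; d=Rm.T@np.array([p[0],p[1],1])
    return o+d*(z-o[2])/d[2]
def proj(c,P):
    c=C[c]; return cv2.projectPoints(np.atleast_2d(np.array(P,float)),c["rv"],c["tv"],c["K"],c["D"])[0][:,0]
E
python3 - <<'E'
from h import *
print("cell top",ray("top",238.5,285.4,0),"win",ray("top",239.1,284.3,0.0),ray("top",239.1,284.3,.06),"side cell",ray("side",265.2,326.9,0))
for p in [(267,279.2),(242,315.4),(207.8,288.2)]: print(ray("top",*p,.056))
for p in [(241.4,295.1),(245.6,337.3),(223,312.1),(233.1,354.1)]: print("s",ray("side",*p,.056))
E
python3 -c "
import cv2
a=cv2.imread('pics/top0.png')[150:320,200:400];cv2.imwrite('pics/topz.png',cv2.resize(a,None,fx=3.5,fy=3.5,interpolation=cv2.INTER_CUBIC))
a=cv2.imread('pics/side0.png')[160:310,230:430];cv2.imwrite('pics/sidez.png',cv2.resize(a,None,fx=4,fy=4,interpolation=cv2.INTER_CUBIC))
"
```

```text
cell top [ 0.59538002 -0.06302712  0.        ] win [ 0.59404881 -0.06070361  0.        ] [ 0.5860966  -0.06328336  0.06      ] side cell [ 0.58463943 -0.07531978  0.        ]
[ 0.53006712 -0.05407138  0.056     ]
[ 0.58171381 -0.12599473  0.056     ]
[ 0.65110499 -0.06965902  0.056     ]
s [ 0.52757244 -0.05701608  0.056     ]
s [ 0.58239437 -0.11753778  0.056     ]
s [0.60370117 0.01334315 0.056     ]
s [ 0.64320856 -0.08174356  0.056     ]
```

View pics/topz.png

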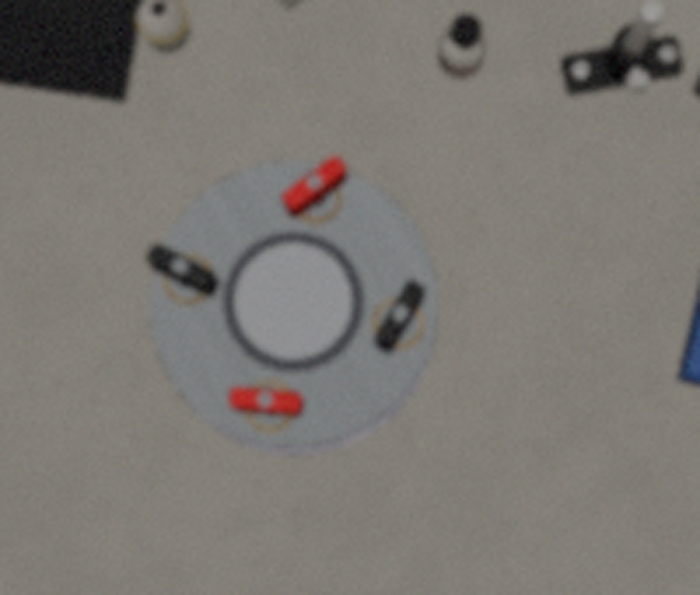

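View pics/sidez.png

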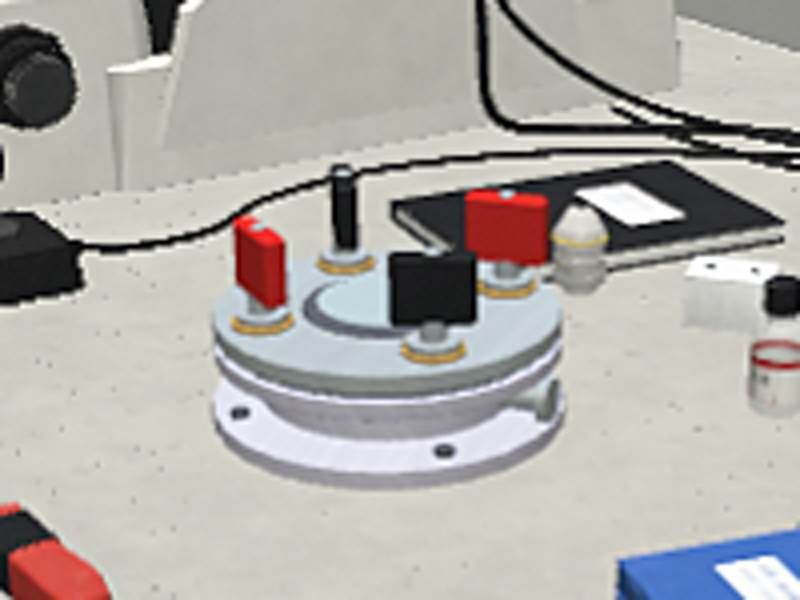

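Run:
```python
from h import *
for n,p in dict(A=(202,290),B=(264.3,276),L=(226,251.4),R=(239.7,314.6)).items(): print(n,ray("top",*p,.104))
print(proj("top",[[.2,.617,.195],[.3,.4,.195],[.36,.25,.195],[.45,.1,.2],[.59,-.06,.2]]))
for p in [(300,40),(300,90),(150,180),(230,100)]: print(p,ray("top",*p,0.0),ray("top",*p,.2),ray("top",*p,.4))
# fits
import cv2
im=cv2.imread("pics/top0.png")
hsv=cv2.cvtColor(im,cv2.COLOR_BGR2HSV)
m=((hsv[...,0]<8)|(hsv[...,0]>172))&(hsv[...,1]>150)&(hsv[...,2]>90)
n,l,st,c=cv2.connectedComponentsWithStats(m.astype(np.uint8))
for i in range(1,n):
    if st[i,4]>40: print(st[i],c[i],cv2.minAreaRect(np.argwhere(l==i)[:,::-1].astype(np.float32)))
# endpoints by eye (zoom)
Z=lambda x,y:(y/3.5+150,x/3.5+200)
for n,e in dict(A=((291,207),(341,162)),B=((232,397),(301,402)),L=((152,254),(212,285)),R=((385,345),(417,287))).items():
    a=ray("top",*Z(*e[0]),.104);b=ray("top",*Z(*e[1]),.104);print(n,(a+b)/2,np.linalg.norm(a-b),np.degrees(np.arctan2(b[1]-a[1],b[0]-a[0])))
```

```text
A [ 0.65301963 -0.07464239  0.104     ]
B [ 0.53160334 -0.05038361  0.104     ]
L [ 0.60469582 -0.00128251  0.104     ]
R [ 0.5800241  -0.12330586  0.104     ]
[[-90.44275414 432.01273946]
 [ 13.12713588 387.52344909]
 [ 95.73307588 356.90527668]
 [183.02101577 306.3437512 ]
 [279.1755941  226.08206998]]
(300, 40) [0.45238433 0.46804927 0.        ] [0.45390582 0.35483428 0.2       ] [0.45542731 0.24161929 0.4       ]
(300, 90) [0.45582878 0.35384715 0.        ] [0.45666877 0.26322749 0.2       ] [0.45750877 0.17260784 0.4       ]
(150, 180) [0.78907714 0.1747022  0.        ] [0.72398264 0.11952708 0.2       ] [0.65888815 0.06435195 0.4       ]
(230, 100) [0.607602   0.34179345 0.        ] [0.57841307 0.25355866 0.2       ] [0.54922414 0.16532388 0.4       ]
[ 19  89  10  19 141] [23.32624113 98.33333333] ((23.339998245239258, 98.1199951171875), (7.495331764221191, 18.809043884277344), 8.13010311126709)
[282 196  16  15  88] [289.42045455 202.69318182] ((289.280029296875, 202.54000854492188), (6.0, 19.0), 53.13010025024414)
[277 262   9   6  44] [281.15909091 264.75      ] ((281.0, 264.5), (5.0, 8.0), 90.0)
[320 337  24  10 223] [331.47533632 341.42152466] ((331.5, 341.5), (9.0, 23.0), 90.0)
[298 338   9  11  78] [302.08974359 343.52564103] ((302.0, 343.0), (10.0, 8.0), 90.0)
A [ 0.65164702 -0.07525336  0.104     ] 0.03754202669262512 -46.369622756361146
B [ 0.53190519 -0.05064328  0.104     ] 0.037667990882305234 -93.25330698006587
L [ 0.60277869 -0.00246953  0.104     ] 0.03750901805054931 -116.49664345805098
R [ 0.5789306  -0.12328739  0.104     ] 0.03660395011109337 -27.91581189590227
```

apply_moves(offset=[[-0.4,-0.45,-0.4],[-0.83,-0.93,-0.7],[-0.83,-0.93,-0.7],[-0.83,-0.93,-0.7]], angular=[[0,0,0],[0,0,0],[0,0,0],[0,0,0]], grip=[-0.3,-0.3,-0.3,-0.3], force=50)

```text
time_s: 1.33
tool_pos: [0.2465, 0.5226, 0.2546]
tool_rot: [0.16, 0.987, 0.001, 0.002]
contact_force: [-0.0, -0.1, -0.8]
opening: 0.754
```

apply_moves(offset=[[-0.42,-0.47,0],[-0.83,-0.93,0],[-0.83,-0.93,0]], angular=[[0,0,0],[0,0,0],[0,0,0]], grip=[-0.3,-0.3,-0.3])

```text
time_s: 1.58
tool_pos: [0.2877, 0.4272, 0.2548]
tool_rot: [0.162, 0.987, -0.0, 0.003]
contact_force: [0.2, -0.3, 0.4]
opening: 0.653
```

apply_moves(offset=[[-0.42,-0.47,0],[-0.83,-0.93,0],[-0.83,-0.93,0]], angular=[[0,0,0],[0,0,0],[0,0,0]], grip=[-0.3,-0.3,-0.3])

```text
time_s: 1.83
tool_pos: [0.3285, 0.3312, 0.2551]
tool_rot: [0.164, 0.987, -0.001, 0.003]
contact_force: [-0.3, 0.1, -1.1]
opening: 0.65
```

apply_moves(offset=[[-0.42,-0.45,0],[-0.86,-0.9,0],[-0.86,-0.9,0]], angular=[[0,0,0],[0,0,0],[0,0,0]], grip=[-0.3,-0.3,-0.3])

```text
time_s: 2.08
tool_pos: [0.3719, 0.2367, 0.2558]
tool_rot: [0.166, 0.986, -0.002, 0.004]
contact_force: [0.9, -0.5, 0.8]
opening: 0.651
```

apply_moves(offset=[[-0.48,-0.37,0],[-0.98,-0.75,0],[-0.98,-0.75,0]], angular=[[0,0,0.02],[0,0,0.039],[0,0,0.04]], grip=[-0.3,-0.3,-0.3])

```text
time_s: 2.33
tool_pos: [0.4291, 0.1503, 0.2569]
tool_rot: [0.293, 0.956, -0.001, 0.005]
contact_force: [0.6, 0.7, -0.4]
opening: 0.648
```

```bash
cat >> h.py <<'E'
def plan(pos,yaw=None):
    from station import r
    s=r.sense(); Rm=R.from_quat(s["tool_rot"]).as_matrix(); p=np.array(s["tool_pos"])
    psi=np.degrees(np.arctan2(Rm[1,0],Rm[0,0]))
    out=Rm.T@(np.array(pos)-p)/.08
    print("pos",p.round(4),"psi",psi.round(2),"q7",round(s["qpos"][6],3),"off",out.round(3))
    if yaw is not None:
        y=np.radians(yaw); T=np.array([[np.cos(y),np.sin(y),0],[np.sin(y),-np.cos(y),0],[0,0,-1]])
        print("ang",(R.from_matrix(Rm.T@T).as_rotvec()/2/np.pi).round(4))
def st():
    from station import r
    s=r.sense(); Rm=R.from_quat(s["tool_rot"]).as_matrix()
    print(round(s["time_s"],2),np.round(s["tool_pos"],4),"psi",np.degrees(np.arctan2(Rm[1,0],Rm[0,0])).round(2),"tilt",np.degrees(Rm[:2,2]).round(2),"q7",np.round(s["qpos"][6],3),"F",np.round(s["contact_force"],1),"T",np.round(s["ft_torque"],3),"op",round(s["opening"],4))
E
python3 -c "
from h import *
plan([.5923,-.0624,.3],134)
from station import r
print(r.sense()['qpos'])"
```

```text
pos [0.4291 0.1503 0.2569] psi 145.95 q7 0.658 off [-3.185 -1.06  -0.503]
ang [0.0002 0.0018 0.0332]
[-0.59505744  0.27286593  0.24177309  1.96221927 -0.07067743  0.9085967
  0.65779427]
```

apply_moves(offset=[[-0.45,-0.15,-0.25],[-0.95,-0.32,-0.5],[-0.95,-0.32,-0.5]], angular=[[0,0,0.017],[0,0.002,0.033],[0,0.002,0.033]], grip=[-0.3,-0.3,-0.3])

```text
time_s: 2.58
tool_pos: [0.4822, 0.0816, 0.3003]
tool_rot: [0.395, 0.919, 0.001, 0.003]
contact_force: [0.5, -0.4, 1.0]
opening: 0.648
```

```bash
python3 -c "
from h import *
plan([.5923,-.0624,.3],134)"
```

```text
pos [0.4822 0.0816 0.3003] psi 133.46 q7 0.651 off [-2.253 -0.239  0.013]
ang [ 0.0008  0.0007 -0.0015]
```

apply_moves(offset=[[-0.5,-0.05,0],[-1,-0.1,0],[-1,-0.1,0]], angular=[[0,0,0],[0,0,0],[0,0,0]], grip=[-0.3,-0.3,-0.3])

```text
time_s: 2.83
tool_pos: [0.5353, 0.0112, 0.301]
tool_rot: [0.398, 0.917, 0.0, 0.006]
contact_force: [-0.3, -1.0, -0.0]
opening: 0.654
```

apply_moves(offset=[[-0.5,-0.05,0],[-1,-0.1,0],[-1,-0.1,0],[-1,-0.1,0]], angular=[[0,0,0],[0,0,0],[0,0,0],[0,0,0]], grip=[-0.3,-0.3,-0.3,-0.3])

```text
time_s: 3.17
tool_pos: [0.5849, -0.0552, 0.301]
tool_rot: [0.4, 0.916, -0.001, 0.006]
contact_force: [0.5, 0.6, -0.1]
opening: 0.651
```

```bash
python3 -c "
from h import *
import pickle
from station import r
plan([.6530,-.0746,.2],134)
s=r.sense(); d=r.camera('wrist'); st()
cv2.imwrite('pics/w0.png',d['frame'][:,:,::-1]); pickle.dump((s,d),open('w0.pkl','wb'))
print(d['mtx'],d['dist_coeffs'],d['tool_from_camera'])
"
```

```text
pos [ 0.5849 -0.0552  0.301 ] psi 132.83 q7 0.952 off [-0.742  0.454  1.273]
ang [ 0.0005  0.0019 -0.0032]
3.22 [ 0.5841 -0.0527  0.301 ] psi 132.99 tilt [ 0.56 -0.24] q7 0.952 F [-0.1  1.  -0.1] T [ 0.013  0.047 -0.017] op 0.6519
[[363.40301986   0.         315.62243735]
 [  0.         363.40301986 238.97854366]
 [  0.           0.           1.        ]] [-0.03086979  0.          0.          0.          0.        ] [[ 4.88002449e-04 -9.62925872e-01 -2.69765688e-01  8.02442489e-02]
 [ 9.99999199e-01  7.84949246e-04 -9.92883422e-04  4.50877417e-04]
 [ 1.16782551e-03 -2.69764987e-01  9.62925484e-01 -1.89443384e-01]
 [ 0.00000000e+00  0.00000000e+00  0.00000000e+00  1.00000000e+00]]
```

View pics/w0.png

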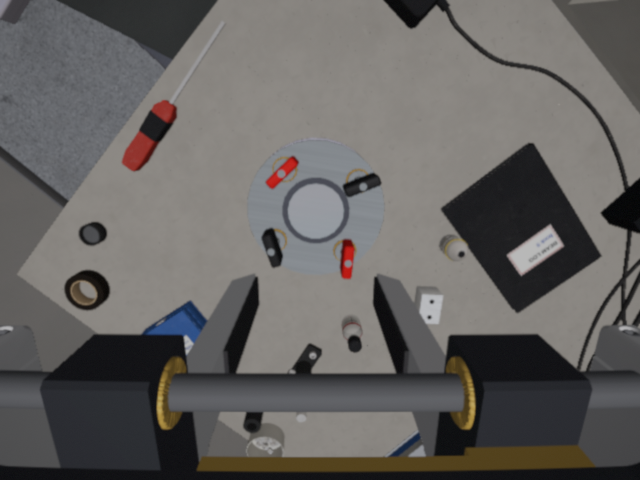

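```bash
cat >> h.py <<'E'
def wray(s,d,x,y,z):
    p=cv2.undistortPoints(np.array([[[x,y]]],float),d["mtx"],np.array(d["dist_coeffs"]))[0,0]
    T=np.eye(4);T[:3,:3]=R.from_quat(s["tool_rot"]).as_matrix();T[:3,3]=s["tool_pos"]
    M=T@np.array(d["tool_from_camera"]); o=M[:3,3]; v=M[:3,:3]@np.array([p[0],p[1],1]); return o+v*(z-o[2])/v[2]
E
python3 -c "
import cv2
a=cv2.imread('pics/w0.png')[130:285,240:395];cv2.imwrite('pics/w0z.png',cv2.resize(a,None,fx=3.8,fy=3.8,interpolation=cv2.INTER_CUBIC))"
```

```text
(no output)
```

View pics/w0z.png

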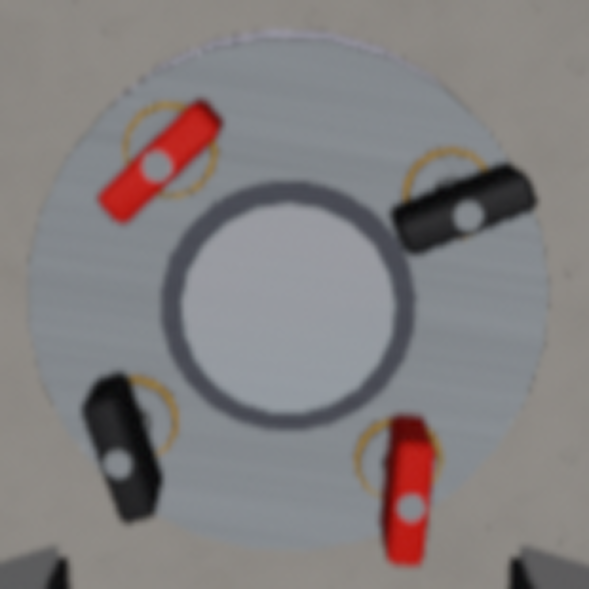

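```bash
python3 -c "
from h import *
import pickle
s,d=pickle.load(open('w0.pkl','rb'))
f=lambda x,y:(x/3.8+240-.4,y/3.8+130-.4)
for tp in (s['tool_pos'],[.5841,-.0527,.301]):
  s['tool_pos']=tp
  for n,(c,a,b) in dict(A=((411,508),(411,450),(406,563)),B=((157,166),(110,210),(208,118)),L=((468,215),(405,237),(530,193)),R=((118,464),(104,410),(138,512))).items():
    C_,a,b=[wray(s,d,*f(*p),.104) for p in (c,a,b)]
    print(n,C_.round(4),(a+b)[:2]/2,np.linalg.norm(a-b).round(4),np.degrees(np.arctan2(a[1]-b[1],a[0]-b[0])).round(1))
plan([.6530,-.0746,.2],134)
"
```

```text
A [ 0.6522 -0.0733  0.104 ] [ 0.6514753  -0.07361671] 0.0357 131.9
B [ 0.5305 -0.0491  0.104 ] [ 0.53051191 -0.04843066] 0.0375 -94.9
L [ 6.031e-01 -1.000e-04  1.040e-01] [ 6.03009569e-01 -3.01133288e-04] 0.0367 -117.5
R [ 0.5794 -0.122   0.104 ] [ 0.57959627 -0.12078544] 0.0328 148.6
A [ 0.6514 -0.0708  0.104 ] [ 0.65063254 -0.07112127] 0.0356 131.9
B [ 0.5297 -0.0466  0.104 ] [ 0.5296776  -0.04593697] 0.0375 -94.9
L [0.6023 0.0023 0.104 ] [0.60217019 0.00218919] 0.0367 -117.5
R [ 0.5786 -0.1195  0.104 ] [ 0.57875853 -0.1182867 ] 0.0328 148.6
pos [ 0.5841 -0.0527  0.301 ] psi 132.99 q7 0.952 off [-0.775  0.439  1.272]
ang [ 0.0007  0.0016 -0.0028]
```

apply_moves(offset=[[-0.35,0.2,0.4],[-0.77,0.45,0.8],[-0.77,0.45,1.0],[-0.77,0.45,1.0],[-0.77,0.45,1.0],[-0.77,0.45,1.0]], angular=[[0,0,0],[0,0.0015,-0.001],[0,0.0015,-0.001],[0,0.0015,-0.001],[0,0.0015,-0.001],[0,0.0015,-0.001]], grip=[0.2,0.2,0.2,0.2,0.2,0.2])

```text
time_s: 3.72
tool_pos: [0.6528, -0.0718, 0.223]
tool_rot: [0.395, 0.919, 0.002, 0.001]
contact_force: [-0.2, 0.1, -0.2]
opening: 0.404
```

```bash
python3 -c "
from h import *
import pickle
from station import r
s=r.sense(); d=r.camera('wrist'); st()
cv2.imwrite('pics/w1.png',d['frame'][:,:,::-1]); pickle.dump((s,d),open('w1.pkl','wb'))
plan([.6525,-.0742,.15],133.3)
"
```

```text
3.77 [ 0.6532 -0.0722  0.2238] psi 133.44 tilt [0.31 0.19] q7 1.016 F [ 0.4  1.  -0.4] T [-0.067 -0.001  0.067] op 0.4035
pos [ 0.6532 -0.0722  0.2238] psi 133.44 q7 1.016 off [-0.011 -0.029  0.922]
ang [0.001  0.0002 0.0004]
```

View pics/w1.png

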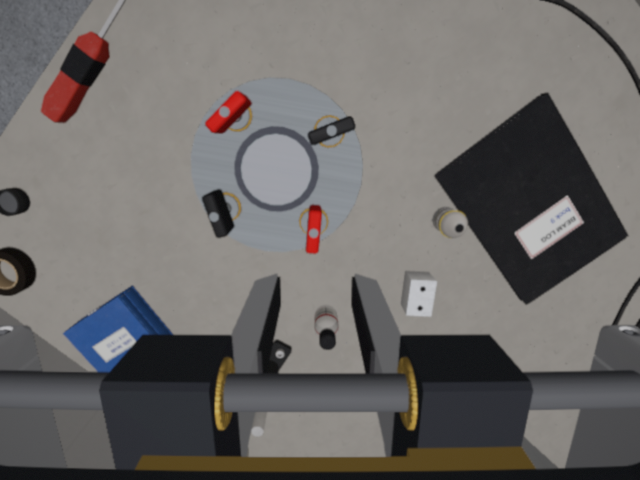

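```bash
python3 -c "
import cv2
a=cv2.imread('pics/w1.png')[80:265,190:365];cv2.imwrite('pics/w1z.png',cv2.resize(a,None,fx=4,fy=4,interpolation=cv2.INTER_CUBIC)[:,:])"
```

```text
(no output)
```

View pics/w1z.png

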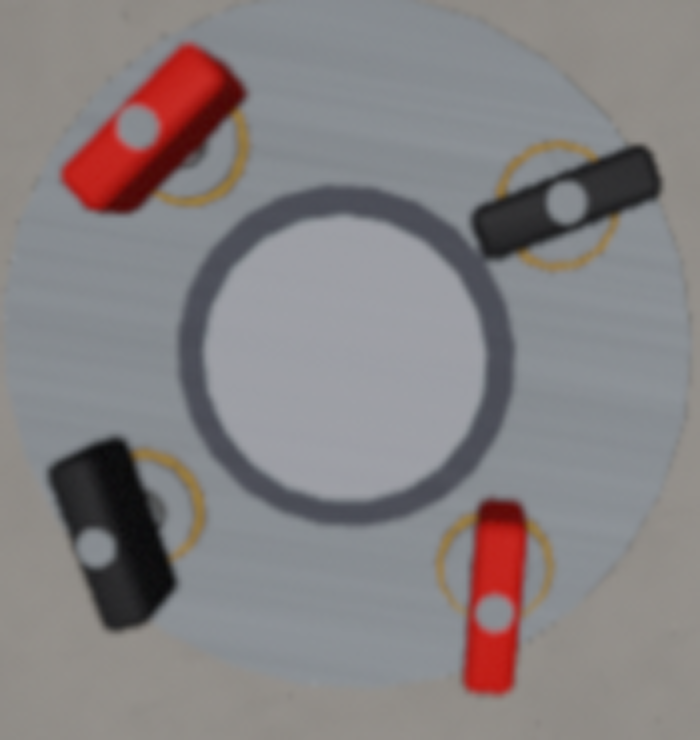

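```bash
python3 -c "
from h import *
import pickle
s,d=pickle.load(open('w1.pkl','rb'))
f=lambda x,y:(x/4+190-.4,y/4+80-.4)
for n,(c,a,b) in dict(A=((495,613),(501,523),(489,693)),B=((138,127),(81,192),(206,62)),L=((567,203),(484,235),(649,170)),R=((96,548),(74,460),(122,622))).items():
    C_,a,b=[wray(s,d,*f(*p),.104) for p in (c,a,b)]
    print(n,C_.round(4),(a+b)[:2]/2,np.linalg.norm(a-b).round(4),np.degrees(np.arctan2(a[1]-b[1],a[0]-b[0])).round(1))
"
```

```text
A [ 0.6523 -0.0731  0.104 ] [ 0.65171343 -0.0724891 ] 0.0386 129.5
B [ 0.5305 -0.0489  0.104 ] [ 0.53126196 -0.04838024] 0.0365 -93.7
L [ 6.036e-01 -2.000e-04  1.040e-01] [ 6.03391770e-01 -2.45019092e-04] 0.0359 -115.6
R [ 0.5794 -0.122   0.104 ] [ 0.57895528 -0.1206289 ] 0.0367 145.7
```

```bash
python3 -c "
from h import *
plan([.6524,-.0734,.145],130.8)"
```

```text
pos [ 0.6532 -0.0722  0.2238] psi 133.44 q7 1.016 off [-0.003 -0.023  0.985]
ang [0.001  0.0002 0.0073]
```

apply_moves(offset=[[0,-0.02,0.4],[0,-0.023,0.8],[0,-0.023,0.985],[0,-0.023,0.985],[0,-0.023,0.985]], angular=[[0.001,0,0.007],[0.001,0,0.007],[0.001,0,0.007],[0.001,0,0.007],[0.001,0,0.007]], grip=[0.25,0.25,0.25,0.25,0.25])

```text
time_s: 4.18
tool_pos: [0.6525, -0.0725, 0.1466]
tool_rot: [0.415, 0.91, 0.0, 0.001]
contact_force: [0.1, 0.6, 0.9]
opening: 0.376
```

```bash
python3 -c "
from h import *
plan([.6524,-.0734,.094],130.8);st()"
```

```text
pos [ 0.6525 -0.0725  0.1466] psi 130.96 q7 1.003 off [-0.006 -0.008  0.657]
ang [0.0002 0.0003 0.0004]
4.18 [ 0.6525 -0.0725  0.1466] psi 130.96 tilt [ 0.12 -0.04] q7 1.003 F [0.1 0.6 0.9] T [-0.042  0.014  0.019] op 0.3759
```

apply_moves(offset=[[-0.005,-0.008,0.3],[-0.005,-0.008,0.55],[-0.005,-0.008,0.65],[-0.005,-0.008,0.65],[-0.005,-0.008,0.65]], angular=[[0,0,0],[0,0,0],[0,0,0],[0,0,0],[0,0,0]], grip=[0.25,0.25,0.25,0.25,0.25])

```text
time_s: 4.6
tool_pos: [0.6534, -0.0734, 0.0963]
tool_rot: [0.415, 0.91, 0.001, 0.002]
contact_force: [0.7, -0.5, 0.5]
opening: 0.373
```

```bash
python3 -c "
from h import *
plan([.6524,-.0734,.094],130.8);st()"
```

```text
pos [ 0.6534 -0.0734  0.0963] psi 130.97 q7 1.023 off [ 0.008 -0.009  0.029]
ang [0.0004 0.0006 0.0005]
4.6 [ 0.6534 -0.0734  0.0963] psi 130.97 tilt [ 0.25 -0.05] q7 1.023 F [ 0.7 -0.5  0.5] T [-0.048 -0.003  0.04 ] op 0.3726
```

apply_moves(offset=[[0,0,0.02],[0,0,0.02],[0,0,0.02],[0,0,0.02],[0,0,0.02],[0,0,0.02]], angular=[[0,0,0],[0,0,0],[0,0,0],[0,0,0],[0,0,0],[0,0,0]], grip=[1,1,1,1,1,1], force=45)

```text
time_s: 5.1
tool_pos: [0.6535, -0.0734, 0.0949]
tool_rot: [0.415, 0.91, 0.001, 0.002]
contact_force: [-1.1, 0.6, -0.1]
opening: 0.009
```

```bash
python3 -c "
from h import *
st()"
```

```text
5.1 [ 0.6535 -0.0734  0.0949] psi 130.96 tilt [ 0.26 -0.05] q7 1.023 F [-1.1  0.6 -0.1] T [-0.01  -0.022 -0.024] op 0.0095
```

```bash
python3 -c "
from h import *
from station import r
for c in ['wrist','side','top']:
  d=r.camera(c); cv2.imwrite('pics/g1%s.png'%c,d['frame'][:,:,::-1])
a=cv2.imread('pics/g1side.png')[100:310,230:430];b=cv2.resize(a,None,fx=2.8,fy=2.8,interpolation=cv2.INTER_CUBIC);cv2.imwrite('pics/g1sz.png',b)
print(proj('top',[[.6535,-.0734,.09]]),proj('side',[[.6535,-.0734,.09],[.6535,-.0734,.07]]))
st()"
```

```text
[[289.57438254 203.23633858]] [[356.18066245 214.31892106]
 [356.12819534 224.05444013]]
5.25 [ 0.6534 -0.0734  0.0947] psi 130.96 tilt [ 0.25 -0.05] q7 1.023 F [-1.   0.1 -0.6] T [-0.068  0.042 -0.019] op 0.0045
```

View pics/g1sz.png

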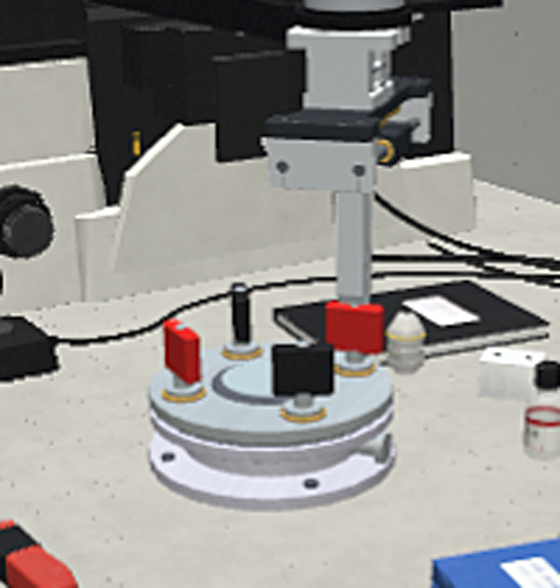

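View pics/g1wrist.png

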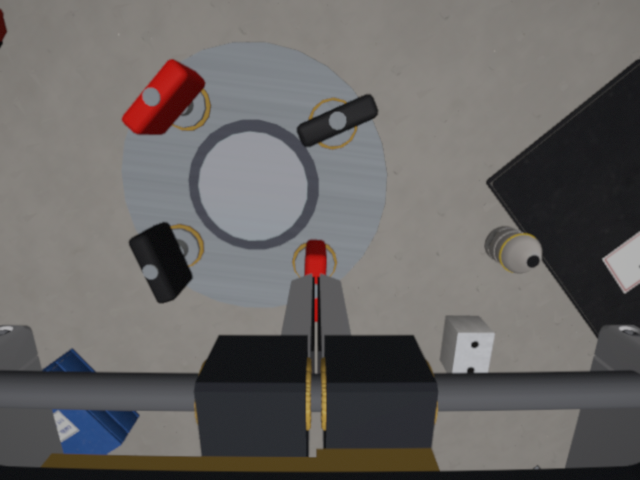

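View pics/g1top.png

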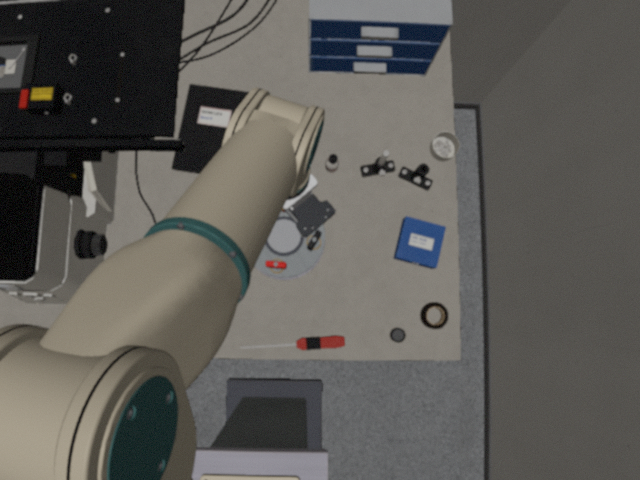

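```bash
python3 -c "
from h import *
import pickle
s,d=pickle.load(open('w1.pkl','rb'))
M=np.linalg.inv(np.array(d['tool_from_camera']))
def pr(P):
    P=np.atleast_2d(P); q=P@M[:3,:3].T+M[:3,3]; return cv2.projectPoints(q,np.zeros(3),np.zeros(3),d['mtx'],np.array(d['dist_coeffs']))[0][:,0].round(0)
h=.404*.094/2
print(pr([[0.008,-h,.025],[-.008,-h,.025],[0.008,h,.025],[0.008,h,-.02],[0,0,.006]]))
a=cv2.imread('pics/g1wrist.png')[230:345,260:370];b=cv2.resize(a,None,fx=5,fy=5,interpolation=cv2.INTER_CUBIC);cv2.imwrite('pics/g1wz.png',b)
c=C['side'];Rm=cv2.Rodrigues(c['rv'])[0];print('side cam',-Rm.T@c['tv'])
"
```

```text
[[285. 258.]
 [285. 282.]
 [346. 258.]
 [353. 286.]
 [315. 281.]]
side cam [ 0.13366636 -0.83806218  0.40644703]
```

View pics/g1wz.png

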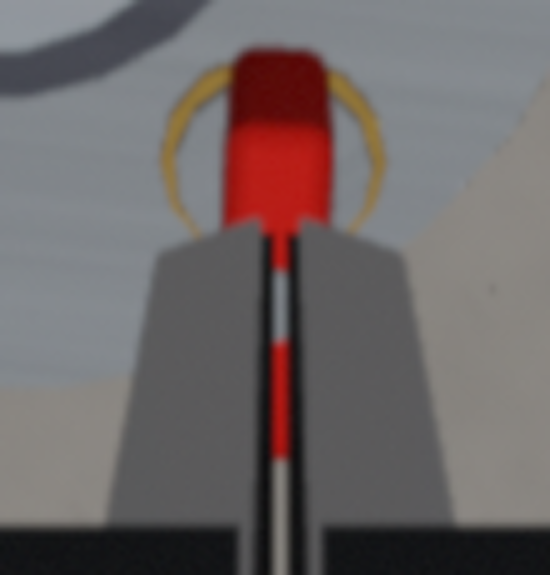

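```bash
python3 -c "
from h import *
z=np.arange(.06,.26,.02)
for a,b in zip(z,proj('side',[[.6535,-.0734,t] for t in z])): print(a.round(3),b.round(1), ((b-[230,100])*2.8).round(0))
"
```

```text
0.06 [356.1 228.9] [353. 361.]
0.08 [356.2 219.2] [353. 334.]
0.1 [356.2 209.4] [353. 306.]
0.12 [356.3 199.4] [354. 278.]
0.14 [356.3 189.3] [354. 250.]
0.16 [356.4 179.1] [354. 221.]
0.18 [356.4 168.7] [354. 192.]
0.2 [356.4 158.1] [354. 163.]
0.22 [356.5 147.4] [354. 133.]
0.24 [356.5 136.6] [354. 102.]
```

```bash
python3 -c "
import cv2
a=cv2.imread('pics/g1side.png')[130:250,310:410];b=cv2.resize(a,None,fx=5,fy=5,interpolation=cv2.INTER_CUBIC);cv2.imwrite('pics/g1sz2.png',b)"
```

View pics/g1sz2.png

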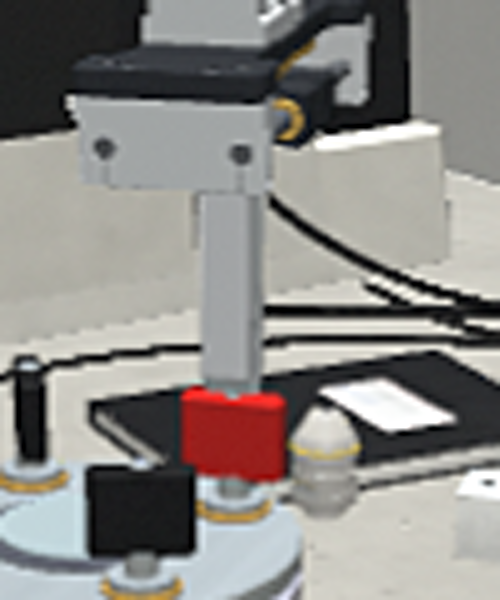

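apply_moves(offset=[[0,0,0.02],[0,0,0.02],[0,0,0.02]], angular=[[0,0,0],[0,0,0],[0,0,0]], grip=[1,1,1])

```text
time_s: 5.5
tool_pos: [0.6538, -0.0735, 0.0939]
tool_rot: [0.415, 0.91, 0.001, 0.003]
contact_force: [-1.6, 0.1, 5.0]
opening: 0.006
```

apply_moves(offset=[[0,0,0.02],[0,0,0.02],[0,0,0.02]], angular=[[0,0,0],[0,0,0],[0,0,0]], grip=[1,1,1])

```text
time_s: 5.75
tool_pos: [0.654, -0.0735, 0.0936]
tool_rot: [0.415, 0.91, 0.001, 0.003]
contact_force: [-2.8, 0.3, 9.0]
opening: 0.007
```

```bash
python3 -c "
from h import *
st()"
```

```text
5.75 [ 0.654  -0.0735  0.0936] psi 130.96 tilt [ 0.34 -0.03] q7 1.024 F [-2.8  0.3  9. ] T [ 0.117  0.609 -0.032] op 0.0069
```

apply_moves(offset=[[0,0,-0.15],[0,0,-0.15],[0,0,-0.15],[0,0,-0.15],[0,0,-0.15]], angular=[[0,0,0],[0,0,0],[0,0,0],[0,0,0],[0,0,0]], grip=[0.3,0.3,0.3,0.3,0.3])

```text
time_s: 6.17
tool_pos: [0.6536, -0.0734, 0.1052]
tool_rot: [0.415, 0.91, 0.001, 0.002]
contact_force: [-0.4, 0.1, -0.3]
opening: 0.322
```

```bash
python3 -c "
from h import *
import pickle
from station import r
st(); plan([.6526,-.0735,.066],130.8)
s=r.sense(); d=r.camera('wrist')
cv2.imwrite('pics/w2.png',d['frame'][:,:,::-1]); pickle.dump((s,d),open('w2.pkl','wb'))
a=d['frame'][30:390,110:410,::-1];b=cv2.resize(a,None,fx=1.6,fy=1.6,interpolation=cv2.INTER_CUBIC);cv2.imwrite('pics/w2z.png',b)
"
```

```text
6.17 [ 0.6536 -0.0734  0.1052] psi 130.96 tilt [ 0.3  -0.02] q7 1.02 F [-0.4  0.1 -0.3] T [-0.049  0.062  0.05 ] op 0.322
pos [ 0.6536 -0.0734  0.1052] psi 130.96 q7 1.02 off [ 0.009 -0.013  0.491]
ang [0.0006 0.0006 0.0005]
```

View pics/w2z.png

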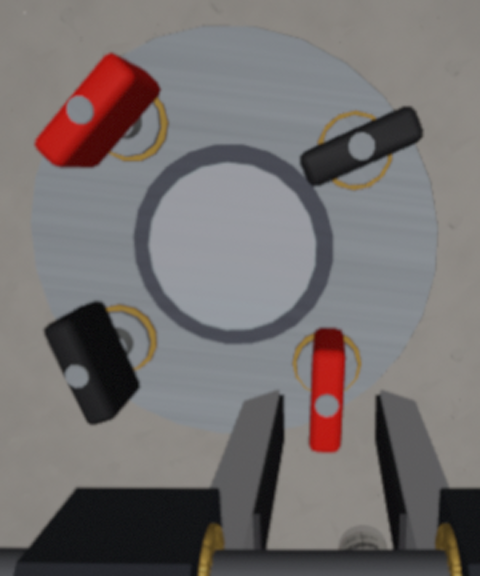

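apply_moves(offset=[[0.005,-0.015,0.15],[0.005,-0.015,0.35],[0.005,-0.015,0.48],[0.005,-0.015,0.5],[0.005,-0.015,0.5],[0.005,-0.015,0.5]], angular=[[0,0,0.004],[0,0,0.004],[0,0,0.004],[0,0,0.004],[0,0,0.004],[0,0,0.004]], grip=[0.3,0.3,0.3,0.3,0.3,0.3])

```text
time_s: 6.72
tool_pos: [0.6527, -0.074, 0.0651]
tool_rot: [0.427, 0.904, 0.001, 0.002]
contact_force: [0.1, -0.2, 0.3]
opening: 0.354
```

```bash
python3 -c "
from h import *
st(); plan([.6526,-.0735,.066],129.5)"
```

```text
6.72 [ 0.6527 -0.074   0.0651] psi 129.5 tilt [ 0.29 -0.03] q7 1.016 F [ 0.1 -0.2  0.3] T [-0.053  0.021  0.025] op 0.3538
pos [ 0.6527 -0.074   0.0651] psi 129.5 q7 1.016 off [ 0.006  0.003 -0.012]
ang [ 0.0006  0.0006 -0.    ]
```

Good, no contact. Close.

apply_moves(offset=[[0,0,0],[0,0,0],[0,0,0],[0,0,0],[0,0,0]], angular=[[0,0,0],[0,0,0],[0,0,0],[0,0,0],[0,0,0]], grip=[1,1,1,1,1], force=45)

```text
time_s: 7.13
tool_pos: [0.6531, -0.0741, 0.0656]
tool_rot: [0.427, 0.904, 0.001, 0.003]
contact_force: [0.3, 0.4, 2.0]
opening: 0.121
```

```bash
python3 -c "
from h import *
st()
from station import r
d=r.camera('side');a=d['frame'][130:250,310:410,::-1];cv2.imwrite('pics/g2.png',cv2.resize(a,None,fx=5,fy=5,interpolation=cv2.INTER_CUBIC))
st()"
```

```text
7.13 [ 0.6531 -0.0741  0.0656] psi 129.5 tilt [ 0.34 -0.04] q7 1.016 F [0.3 0.4 2. ] T [-0.039  0.064  0.003] op 0.1206
7.18 [ 0.6531 -0.0741  0.0656] psi 129.5 tilt [ 0.34 -0.03] q7 1.016 F [ 0.2 -0.1  1.9] T [-0.09   0.059  0.022] op 0.1225
```

View pics/g2.png

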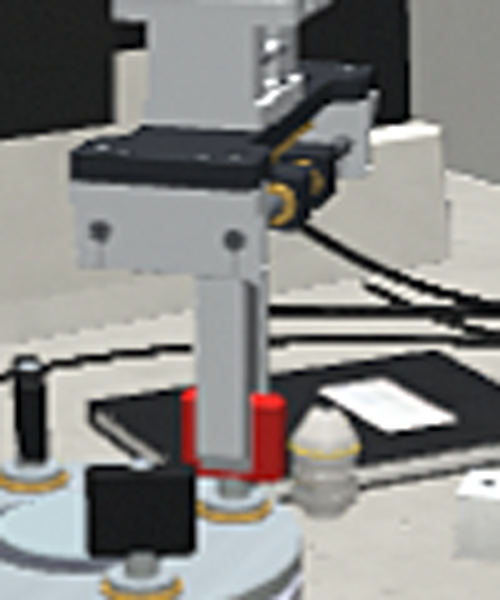

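apply_moves(offset=[[0,0,0],[0,0,0],[0,0,0],[0,0,0]], angular=[[0,0,0.01],[0,0,0.02],[0,0,0.03],[0,0,0.03]], grip=[1,1,1,1])

```text
time_s: 7.52
tool_pos: [0.6531, -0.0741, 0.0656]
tool_rot: [0.51, 0.86, 0.001, 0.003]
contact_force: [0.2, 0.8, -0.2]
opening: 0.125
```

```bash
python3 -c "
from h import *
st()"
```

```text
7.52 [ 0.6531 -0.0741  0.0656] psi 118.62 tilt [ 0.34 -0.05] q7 0.872 F [ 0.2  0.8 -0.2] T [-0.126  0.047 -0.002] op 0.1252
```

apply_moves(offset=[[0,0,0],[0,0,0]], angular=[[0,0,0.007],[0,0,0.007]], grip=[1,1])

```text
time_s: 7.68
tool_pos: [0.6531, -0.0741, 0.0656]
tool_rot: [0.529, 0.849, 0.001, 0.003]
contact_force: [-1.1, 0.3, 0.7]
opening: 0.124
```

```bash
python3 -c "
from h import *
st()"
```

```text
7.68 [ 0.6531 -0.0741  0.0656] psi 116.13 tilt [ 0.34 -0.07] q7 0.839 F [-1.1  0.3  0.7] T [-0.119  0.06  -0.016] op 0.1237
```

apply_moves(offset=[[0,0,0],[0,0,0]], angular=[[0,0,0.007],[0,0,0.007]], grip=[1,1])

```text
time_s: 7.85
tool_pos: [0.6531, -0.0741, 0.0656]
tool_rot: [0.547, 0.837, 0.001, 0.003]
contact_force: [1.2, -0.6, 1.3]
opening: 0.125
```

```bash
python3 -c "
from h import *
st()"
```

```text
7.85 [ 0.6531 -0.0741  0.0656] psi 113.68 tilt [ 0.34 -0.08] q7 0.806 F [ 1.2 -0.6  1.3] T [-0.101  0.083  0.065] op 0.1253
```

apply_moves(offset=[[0,0,0],[0,0,0]], angular=[[0,0,0.007],[0,0,0.007]], grip=[1,1])

```text
time_s: 8.02
tool_pos: [0.6532, -0.074, 0.0656]
tool_rot: [0.564, 0.826, 0.001, 0.003]
contact_force: [-0.5, 0.1, -0.2]
opening: 0.125
```

```bash
python3 -c "
from h import *
st()"
```

```text
8.02 [ 0.6532 -0.074   0.0656] psi 111.3 tilt [ 0.34 -0.09] q7 0.774 F [-0.5  0.1 -0.2] T [-0.118  0.11   0.354] op 0.1251
```

apply_moves(offset=[[0,0,0],[0,0,0],[0,0,0],[0,0,0]], angular=[[0,0,0.006],[0,0,0.012],[0,0,0.0175],[0,0,0.0175]], grip=[1,1,1,1])

```text
time_s: 8.35
tool_pos: [0.6532, -0.074, 0.0654]
tool_rot: [0.608, 0.794, 0.001, 0.003]
contact_force: [0.7, -0.3, -0.9]
opening: 0.128
```

```bash
python3 -c "
from h import *
from station import r
st()
d=r.camera('wrist');a=d['frame'][190:345,240:390,::-1];cv2.imwrite('pics/g3.png',cv2.resize(a,None,fx=4,fy=3.8,interpolation=cv2.INTER_CUBIC))
st()"
```

```text
8.35 [ 0.6532 -0.074   0.0654] psi 105.15 tilt [ 0.33 -0.11] q7 0.691 F [ 0.7 -0.3 -0.9] T [-0.188 -0.071  0.379] op 0.1277
8.4 [ 0.6532 -0.0741  0.0654] psi 105.2 tilt [ 0.33 -0.11] q7 0.692 F [ 0.5 -1.3 -1.9] T [-0.187 -0.039  0.313] op 0.1258
```

View pics/g3.png

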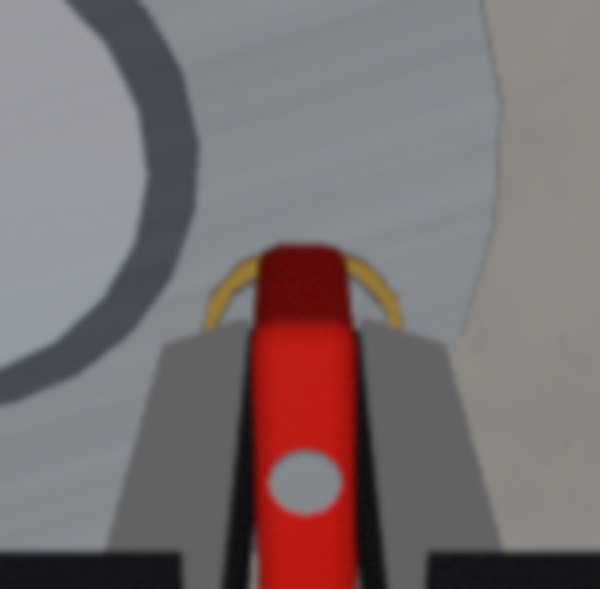

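apply_moves(offset=[[0,0,0],[0,0,0],[0,0,0],[0,0,-0.35],[0,0,-0.7],[0,0,-0.75],[0,0,-0.75]], angular=[[0,0,0],[0,0,0],[0,0,0],[0,0,0],[0,0,0],[0,0,0],[0,0,0]], grip=[0.3,0.3,0.3,0.3,0.3,0.3,0.3])

```text
time_s: 8.98
tool_pos: [0.6544, -0.0744, 0.1277]
tool_rot: [0.607, 0.794, 0.002, 0.005]
contact_force: [0.4, 0.1, 0.4]
opening: 0.352
```

```bash
python3 -c "
from h import *
st(); plan([.5305,-.0495,.125],86)"
```

```text
8.98 [ 0.6544 -0.0744  0.1277] psi 105.21 tilt [ 0.59 -0.13] q7 0.662 F [0.4 0.1 0.4] T [-0.044  0.068  0.029] op 0.3519
pos [ 0.6544 -0.0744  0.1277] psi 105.21 q7 0.662 off [ 0.707 -1.413  0.017]
ang [0.0016 0.0005 0.0534]
```

apply_moves(offset=[[0.17,-0.35,0],[0.35,-0.7,0],[0.35,-0.7,0.01],[0.35,-0.7,0.01]], angular=[[0,0,0.018],[0.0015,0,0.036],[0.0015,0,0.053],[0.0015,0,0.053]], grip=[0.3,0.3,0.3,0.3])

```text
time_s: 9.32
tool_pos: [0.5907, -0.0612, 0.1249]
tool_rot: [0.731, 0.682, -0.002, 0.0]
contact_force: [0.8, 0.3, 0.3]
opening: 0.353
```

```bash
python3 -c "
from h import *
st(); plan([.5305,-.0495,.12],86)"
```

```text
9.32 [ 0.5907 -0.0612  0.1249] psi 85.98 tilt [-0.15 -0.15] q7 0.412 F [0.8 0.3 0.3] T [-0.072  0.054  0.014] op 0.3525
pos [ 0.5907 -0.0612  0.1249] psi 85.98 q7 0.412 off [ 0.093 -0.76   0.063]
ang [-0.0004  0.0004 -0.    ]
```

apply_moves(offset=[[0.05,-0.4,0],[0.093,-0.76,0.03],[0.093,-0.76,0.06],[0.093,-0.76,0.06],[0.093,-0.76,0.06]], angular=[[0,0,0],[0,0,0],[0,0,0],[0,0,0],[0,0,0]], grip=[0.3,0.3,0.3,0.3,0.3])

```text
time_s: 9.73
tool_pos: [0.532, -0.0497, 0.1201]
tool_rot: [0.731, 0.683, -0.002, 0.001]
contact_force: [-0.0, -0.2, -0.4]
opening: 0.348
```

```bash
cat > pic.py <<'E'
import sys
from h import *
from station import r
st(); d=r.camera('wrist'); st()
a=d['frame'][200:350,230:400,::-1];cv2.imwrite(f'pics/{sys.argv[1]}.png',cv2.resize(a,None,fx=4,fy=4,interpolation=cv2.INTER_CUBIC))
E
python3 pic.py b1
```

```text
9.73 [ 0.532  -0.0497  0.1201] psi 86.11 tilt [-0.08 -0.18] q7 0.434 F [-0.  -0.2 -0.4] T [-0.021  0.052 -0.028] op 0.3482
9.78 [ 0.5323 -0.0499  0.1202] psi 86.08 tilt [-0.05 -0.19] q7 0.433 F [ 0.3 -0.6  0.1] T [-0.084  0.051  0.011] op 0.3429
```

View pics/b1.png

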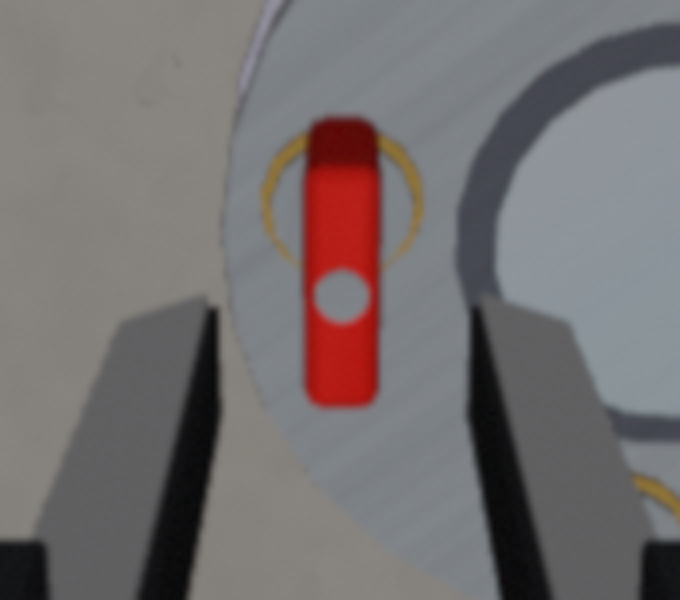

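```bash
python3 -c "
from h import *
import pickle
s,d=pickle.load(open('w1.pkl','rb'))
def T(pos,psi):
    y=np.radians(psi);return dict(tool_pos=pos,tool_rot=R.from_matrix(np.array([[np.cos(y),np.sin(y),0],[np.sin(y),-np.cos(y),0],[0,0,-1]])).as_quat())
print(wray(T([.5322,-.0498,.1201],86.1),d,230+342/4,200+296/4,.104))
print('A',wray(T([.6532,-.074,.0654],105.2),d,240+306/4,190+482/3.8,.104))
plan([.5316,-.0495,.0655],86)"
```

```text
[ 0.5324392  -0.04911004  0.104     ]
A [ 0.65368293 -0.07298249  0.104     ]
pos [ 0.5323 -0.0499  0.1202] psi 86.08 q7 0.433 off [ 0.006 -0.009  0.684]
ang [-0.0001  0.0005  0.0002]
```

apply_moves(offset=[[0.007,0,0.2],[0.007,0,0.4],[0.007,0,0.6],[0.007,0,0.69],[0.007,0,0.69],[0.007,0,0.69]], angular=[[0,0,0],[0,0,0],[0,0,0],[0,0,0],[0,0,0],[0,0,0]], grip=[0.3,0.3,0.3,0.3,0.3,0.3])

```text
time_s: 10.28
tool_pos: [0.533, -0.05, 0.0649]
tool_rot: [0.731, 0.683, -0.002, 0.001]
contact_force: [-0.0, -0.3, 0.2]
opening: 0.343
```

apply_moves(offset=[[0,0,0],[0,0,0],[0,0,0],[0,0,0],[0,0,0]], angular=[[0,0,0],[0,0,0],[0,0,0],[0,0,0],[0,0,0]], grip=[1,1,1,1,1])

```text
time_s: 10.7
tool_pos: [0.5319, -0.0498, 0.0654]
tool_rot: [0.731, 0.683, -0.002, 0.0]
contact_force: [-2.9, 0.5, 5.2]
opening: 0.126
```

```bash
python3 -c "
from h import *
st()"
```

```text
10.7 [ 0.5319 -0.0498  0.0654] psi 86.08 tilt [-0.13 -0.17] q7 0.489 F [-2.9  0.5  5.2] T [-0.034  1.016 -0.009] op 0.1256
```

apply_moves(offset=[[0,0,0],[0,0,0],[0,0,0]], angular=[[0,0,0.014],[0,0,0.028],[0,0,0.028]], grip=[1,1,1])

```text
time_s: 10.95
tool_pos: [0.5319, -0.0499, 0.0656]
tool_rot: [0.789, 0.615, -0.002, 0.001]
contact_force: [-1.0, -0.2, 2.3]
opening: 0.126
```

```bash
python3 -c "
from h import *
st()"
```

```text
10.95 [ 0.5319 -0.0499  0.0656] psi 75.87 tilt [-0.13 -0.19] q7 0.362 F [-1.  -0.2  2.3] T [-0.11   0.354 -0.018] op 0.1259
```

apply_moves(offset=[[0,0,0],[0,0,0]], angular=[[0,0,0.007],[0,0,0.007]], grip=[1,1])

```text
time_s: 11.12
tool_pos: [0.5319, -0.0499, 0.0656]
tool_rot: [0.802, 0.598, -0.002, 0.001]
contact_force: [-1.0, 0.3, 0.7]
opening: 0.125
```

```bash
python3 -c "
from h import *
st()"
```

```text
11.12 [ 0.5319 -0.0499  0.0656] psi 73.43 tilt [-0.12 -0.21] q7 0.331 F [-1.   0.3  0.7] T [-0.166  0.356 -0.039] op 0.1248
```

apply_moves(offset=[[0,0,0],[0,0,0]], angular=[[0,0,0.007],[0,0,0.007]], grip=[1,1])

```text
time_s: 11.28
tool_pos: [0.5319, -0.0499, 0.0657]
tool_rot: [0.814, 0.581, -0.002, 0.001]
contact_force: [-1.5, -0.5, 0.7]
opening: 0.123
```

```bash
python3 -c "
from h import *
st()"
```

```text
11.28 [ 0.5319 -0.0499  0.0657] psi 71.0 tilt [-0.12 -0.22] q7 0.3 F [-1.5 -0.5  0.7] T [-0.124  0.322 -0.057] op 0.1231
```

Still free. Continue in 2.5° steps.

apply_moves(offset=[[0,0,0],[0,0,0]], angular=[[0,0,0.007],[0,0,0.007]], grip=[1,1])

```text
time_s: 11.45
tool_pos: [0.5319, -0.0499, 0.0657]
tool_rot: [0.826, 0.563, -0.002, 0.001]
contact_force: [-1.4, -0.6, 0.8]
opening: 0.123
```

```bash
python3 -c "
from h import *
st()"
```

```text
11.45 [ 0.5319 -0.0499  0.0657] psi 68.58 tilt [-0.12 -0.23] q7 0.27 F [-1.4 -0.6  0.8] T [-0.122  0.274 -0.002] op 0.1226
```

apply_moves(offset=[[0,0,0],[0,0,0]], angular=[[0,0,0.007],[0,0,0.007]], grip=[1,1])

```text
time_s: 11.62
tool_pos: [0.5319, -0.0499, 0.0657]
tool_rot: [0.838, 0.546, -0.002, 0.001]
contact_force: [-1.2, -0.2, 1.0]
opening: 0.126
```

```bash
python3 -c "
from h import *
st()"
```

```text
11.62 [ 0.5319 -0.0499  0.0657] psi 66.16 tilt [-0.12 -0.23] q7 0.239 F [-1.2 -0.2  1. ] T [-0.121  0.251 -0.052] op 0.1258
```

apply_moves(offset=[[0,0,0],[0,0,0]], angular=[[0,0,0.007],[0,0,0.007]], grip=[1,1])

```text
time_s: 11.78
tool_pos: [0.532, -0.0499, 0.0657]
tool_rot: [0.849, 0.528, -0.002, 0.001]
contact_force: [-1.4, 0.4, 0.1]
opening: 0.128
```

```bash
python3 -c "
from h import *
st()"
```

```text
11.78 [ 0.532  -0.0499  0.0657] psi 63.74 tilt [-0.12 -0.24] q7 0.208 F [-1.4  0.4  0.1] T [-0.15   0.297  0.043] op 0.1281
```

apply_moves(offset=[[0,0,0],[0,0,0]], angular=[[0,0,0.007],[0,0,0.007]], grip=[1,1])

```text
time_s: 11.95
tool_pos: [0.532, -0.0499, 0.0657]
tool_rot: [0.86, 0.51, -0.002, 0.001]
contact_force: [-0.9, 0.3, 1.4]
opening: 0.127
```

```bash
python3 -c "
from h import *
st()"
```

```text
11.95 [ 0.532  -0.0499  0.0657] psi 61.32 tilt [-0.12 -0.25] q7 0.177 F [-0.9  0.3  1.4] T [-0.108  0.352  0.028] op 0.1265
```

apply_moves(offset=[[0,0,0],[0,0,0]], angular=[[0,0,0.007],[0,0,0.007]], grip=[1,1])

```text
time_s: 12.12
tool_pos: [0.532, -0.05, 0.0657]
tool_rot: [0.871, 0.492, -0.002, 0.001]
contact_force: [-0.5, -0.4, 0.6]
opening: 0.126
```

```bash
python3 -c "
from h import *
st()"
```

```text
12.12 [ 0.532  -0.05    0.0657] psi 58.9 tilt [-0.12 -0.26] q7 0.146 F [-0.5 -0.4  0.6] T [-0.108  0.352 -0.048] op 0.1261
```

apply_moves(offset=[[0,0,0],[0,0,0]], angular=[[0,0,0.007],[0,0,0.007]], grip=[1,1])

```text
time_s: 12.28
tool_pos: [0.532, -0.0499, 0.0657]
tool_rot: [0.881, 0.473, -0.002, 0.001]
contact_force: [0.2, 0.8, 0.0]
opening: 0.122
```

```bash
python3 -c "
from h import *
st()"
```

```text
12.28 [ 0.532  -0.0499  0.0657] psi 56.49 tilt [-0.12 -0.26] q7 0.115 F [0.2 0.8 0. ] T [-0.032  0.31   0.019] op 0.1219
```

apply_moves(offset=[[0,0,0],[0,0,0]], angular=[[0,0,0.007],[0,0,0.007]], grip=[1,1])

```text
time_s: 12.45
tool_pos: [0.532, -0.05, 0.0657]
tool_rot: [0.891, 0.455, -0.002, 0.002]
contact_force: [-0.6, -0.7, 0.7]
opening: 0.121
```

```bash
python3 -c "
from h import *
st()"
```

```text
12.45 [ 0.532  -0.05    0.0657] psi 54.07 tilt [-0.12 -0.27] q7 0.084 F [-0.6 -0.7  0.7] T [-0.159  0.299 -0.043] op 0.1215
```

apply_moves(offset=[[0,0,0],[0,0,0]], angular=[[0,0,0.007],[0,0,0.007]], grip=[1,1])

```text
time_s: 12.62
tool_pos: [0.532, -0.05, 0.0657]
tool_rot: [0.9, 0.436, -0.002, 0.002]
contact_force: [-0.0, -0.6, 0.2]
opening: 0.127
```

```bash
python3 -c "
from h import *
st()"
```

```text
12.62 [ 0.532  -0.05    0.0657] psi 51.66 tilt [-0.13 -0.27] q7 0.053 F [-0.  -0.6  0.2] T [-0.065  0.344  0.026] op 0.1265
```

apply_moves(offset=[[0,0,0],[0,0,0]], angular=[[0,0,0.007],[0,0,0.007]], grip=[1,1])

```text
time_s: 12.78
tool_pos: [0.532, -0.05, 0.0657]
tool_rot: [0.909, 0.417, -0.002, 0.002]
contact_force: [-1.6, 0.2, 0.6]
opening: 0.126
```

```bash
python3 -c "
from h import *
st()"
```

```text
12.78 [ 0.532  -0.05    0.0657] psi 49.24 tilt [-0.13 -0.28] q7 0.021 F [-1.6  0.2  0.6] T [-0.134  0.309 -0.03 ] op 0.1257
```

apply_moves(offset=[[0,0,0],[0,0,0]], angular=[[0,0,0.007],[0,0,0.007]], grip=[1,1])

```text
time_s: 12.95
tool_pos: [0.532, -0.05, 0.0656]
tool_rot: [0.918, 0.397, -0.002, 0.002]
contact_force: [-0.7, -0.2, 0.3]
opening: 0.124
```

```bash
python3 -c "
from h import *
st()"
```

```text
12.95 [ 0.532  -0.05    0.0656] psi 46.83 tilt [-0.13 -0.29] q7 -0.011 F [-0.7 -0.2  0.3] T [-0.141  0.328 -0.009] op 0.1237
```

apply_moves(offset=[[0,0,0],[0,0,0]], angular=[[0,0,0.007],[0,0,0.007]], grip=[1,1])

```text
time_s: 13.12
tool_pos: [0.532, -0.05, 0.0656]
tool_rot: [0.926, 0.378, -0.002, 0.002]
contact_force: [-0.3, -0.5, 0.4]
opening: 0.124
```

```bash
python3 -c "
from h import *
st()"
```

```text
13.12 [ 0.532  -0.05    0.0656] psi 44.48 tilt [-0.14 -0.31] q7 -0.042 F [-0.3 -0.5  0.4] T [-0.161  0.275  0.269] op 0.1241
```

apply_moves(offset=[[0,0,0],[0,0,0]], angular=[[0,0,0.007],[0,0,0.007]], grip=[1,1])

```text
time_s: 13.28
tool_pos: [0.532, -0.05, 0.0656]
tool_rot: [0.933, 0.359, -0.002, 0.002]
contact_force: [-1.0, -0.2, 0.6]
opening: 0.124
```

```bash
python3 -c "
from h import *
st()"
```

```text
13.28 [ 0.532  -0.05    0.0656] psi 42.13 tilt [-0.15 -0.32] q7 -0.073 F [-1.  -0.2  0.6] T [-0.187  0.267  0.31 ] op 0.1236
```

apply_moves(offset=[[0,0,0],[0,0,0],[0,0,0]], angular=[[0,0,0.006],[0,0,0.0115],[0,0,0.0115]], grip=[1,1,1])

```text
time_s: 13.53
tool_pos: [0.532, -0.05, 0.0655]
tool_rot: [0.945, 0.327, -0.002, 0.002]
contact_force: [-0.9, -1.3, -0.7]
opening: 0.124
```

```bash
python3 pic.py b2
```

```text
13.53 [ 0.532  -0.05    0.0655] psi 38.14 tilt [-0.16 -0.35] q7 -0.126 F [-0.9 -1.3 -0.7] T [-0.134  0.299  0.312] op 0.1239
13.58 [ 0.532  -0.05    0.0655] psi 38.18 tilt [-0.16 -0.34] q7 -0.125 F [-0.  -1.4 -0.6] T [-0.221  0.195  0.279] op 0.1262
```

View pics/b2.png

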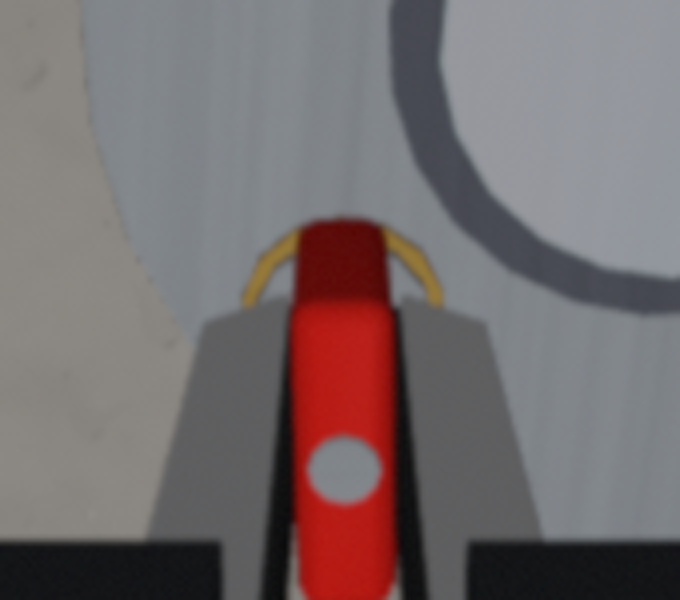

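apply_moves(offset=[[0,0,0],[0,0,0],[0,0,0],[0,0,0],[0,0,0],[0,0,0],[0,0,0],[0,0,0],[0,0,0],[0,0,0]], angular=[[0,0,0.014],[0,0,0.028],[0,0,0.042],[0,0,0.056],[0,0,0.07],[0,0,0.084],[0,0,0.098],[0,0,0.112],[0,0,0.125],[0,0,0.125]], grip=[1,1,1,1,1,1,1,1,1,1])

```text
time_s: 14.42
tool_pos: [0.532, -0.0503, 0.0644]
tool_rot: [0.998, -0.059, -0.002, 0.004]
contact_force: [1.0, -3.1, -10.3]
opening: 0.129
```

```bash
python3 pic.py b3
```

```text
14.42 [ 0.532  -0.0503  0.0644] psi -6.76 tilt [-0.21 -0.45] q7 -0.742 F [  1.   -3.1 -10.3] T [-0.541 -0.326  0.334] op 0.1294
14.47 [ 0.532  -0.0503  0.0645] psi -6.59 tilt [-0.2  -0.44] q7 -0.739 F [  1.2  -2.6 -12.4] T [-0.59  -0.406  0.301] op 0.1269
```

View pics/b3.png

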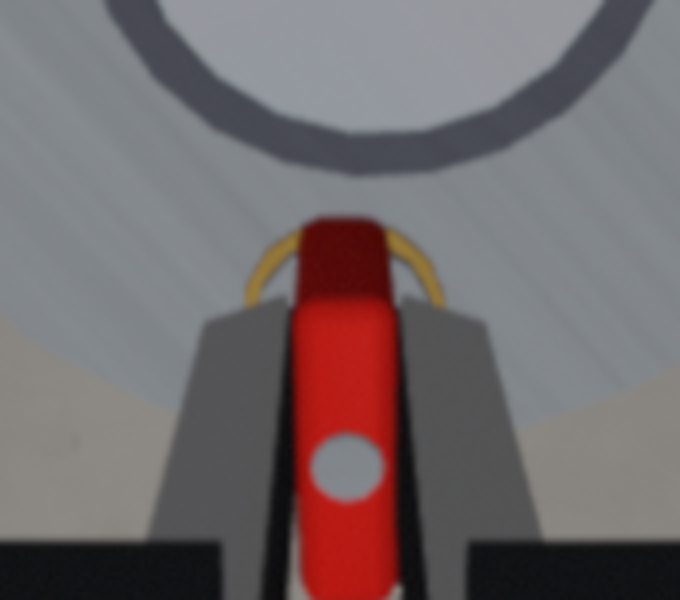

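apply_moves(offset=[[0,0,0],[0,0,0],[0,0,0],[0,0,-0.35],[0,0,-0.7],[0,0,-0.78],[0,0,-0.78]], angular=[[0,0,0],[0,0,0],[0,0,0],[0,0,0],[0,0,0],[0,0,0],[0,0,0]], grip=[0.3,0.3,0.3,0.3,0.3,0.3,0.3])

```text
time_s: 15.05
tool_pos: [0.5339, -0.0501, 0.1292]
tool_rot: [0.998, -0.057, 0.001, 0.004]
contact_force: [0.3, -0.2, 0.4]
opening: 0.348
```

```bash
python3 -c "
from h import *
st(); plan([.6532,-.0741,.12],105.2)"
```

```text
15.05 [ 0.5339 -0.0501  0.1292] psi -6.56 tilt [ 0.07 -0.41] q7 -0.827 F [ 0.3 -0.2  0.4] T [ 0.026  0.142 -0.014] op 0.3478
pos [ 0.5339 -0.0501  0.1292] psi -6.56 q7 -0.827 off [1.516 0.127 0.119]
ang [ 0.001   0.0009 -0.3104]
```

apply_moves(offset=[[0.2,0.02,0],[0.4,0.04,0],[0.6,0.06,0],[0.8,0.07,0],[1,0.08,0],[1,0.08,0],[1,0.08,0],[1,0.08,0],[1,0.08,0]], angular=[[0,0,-0.019],[0,0,-0.038],[0,0,-0.057],[0,0,-0.076],[0,0,-0.095],[0,0,-0.114],[0,0,-0.133],[0,0,-0.152],[0,0,-0.171]], grip=[0.3,0.3,0.3,0.3,0.3,0.3,0.3,0.3,0.3])

```text
time_s: 15.8
tool_pos: [0.6119, -0.065, 0.1281]
tool_rot: [0.886, 0.465, -0.002, 0.002]
contact_force: [0.5, 0.2, -0.7]
opening: 0.35
```

```bash
python3 -c "
from h import *
st(); plan([.6532,-.0741,.12],105.2)"
```

```text
15.8 [ 0.6119 -0.065   0.1281] psi 55.37 tilt [-0.03 -0.33] q7 -0.018 F [ 0.5  0.2 -0.7] T [-0.106  0.096  0.072] op 0.35
pos [ 0.6119 -0.065   0.1281] psi 55.37 q7 -0.018 off [0.2   0.49  0.102]
ang [ 1.000e-04  1.000e-03 -1.384e-01]
```

apply_moves(offset=[[0.1,0.2,0.05],[0.2,0.49,0.1],[0.2,0.49,0.1],[0.2,0.49,0.1],[0.2,0.49,0.1],[0.2,0.49,0.1],[0.2,0.49,0.1],[0.2,0.49,0.1],[0.2,0.49,0.1]], angular=[[0,0.001,-0.019],[0,0.001,-0.038],[0,0.001,-0.057],[0,0.001,-0.076],[0,0.001,-0.095],[0,0.001,-0.114],[0,0.001,-0.133],[0,0.001,-0.1385],[0,0.001,-0.1385]], grip=[0.3,0.3,0.3,0.3,0.3,0.3,0.3,0.3,0.3])

```text
time_s: 16.55
tool_pos: [0.6524, -0.0736, 0.1191]
tool_rot: [0.607, 0.795, 0.001, -0.001]
contact_force: [-0.8, 0.1, -0.2]
opening: 0.349
```

```bash
python3 pic.py a4;python3 -c "
from h import *
plan([.6532,-.0741,.0652],105.2)"
```

```text
16.55 [ 0.6524 -0.0736  0.1191] psi 105.29 tilt [-0.05  0.11] q7 0.67 F [-0.8  0.1 -0.2] T [-0.071  0.033  0.002] op 0.3486
16.6 [ 0.6525 -0.0737  0.1192] psi 105.18 tilt [-0.05  0.1 ] q7 0.668 F [-0.2  0.2  0.2] T [-0.088  0.064 -0.025] op 0.3483
pos [ 0.6525 -0.0737  0.1192] psi 105.18 q7 0.668 off [-0.008  0.007  0.675]
ang [-0.0001 -0.0003 -0.0001]
```

View pics/a4.png

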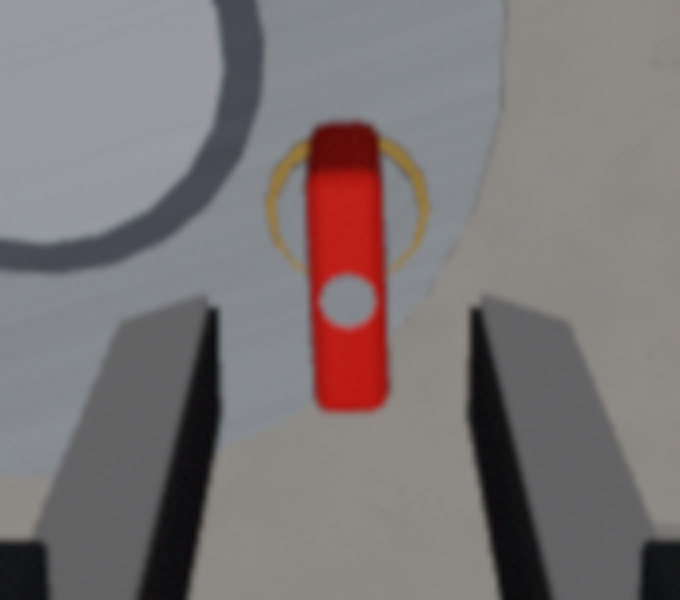

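```bash
python3 -c "
from h import *
import pickle
s,d=pickle.load(open('w1.pkl','rb'))
def T(pos,psi):
    y=np.radians(psi);return dict(tool_pos=pos,tool_rot=R.from_matrix(np.array([[np.cos(y),np.sin(y),0],[np.sin(y),-np.cos(y),0],[0,0,-1]])).as_quat())
def ang(tp,p,q,z=.104):
    a,b=[wray(tp,d,230+x/4,200+y/4,z) for x,y in (p,q)];print(np.degrees(np.arctan2(a[1]-b[1],a[0]-b[0])),np.linalg.norm(a-b),(a+b)/2)
ang(T([.6525,-.0737,.1192],105.2),(344,167),(351,408))
ang(T([.6525,-.0737,.1192],105.2),(307,175),(316,400))
ang(T([.6525,-.0737,.1192],105.2),(380,175),(388,400))
ang(T([.5322,-.0498,.1201],86.1),(342,167),(342,405))
ang(T([.5322,-.0498,.1201],86.1),(305,175),(304,400))
ang(T([.5322,-.0498,.1201],86.1),(379,175),(380,400))
"
```

```text
106.8421628632493 0.03859219085540832 [ 0.65298591 -0.07155546  0.104     ]
107.04045346118038 0.03603139566823185 [ 0.64775768 -0.07291829  0.104     ]
107.58699055378302 0.03604232897683177 [ 0.65825773 -0.07005548  0.104     ]
86.12187895247236 0.038240673571104875 [ 0.53251666 -0.04796712  0.104     ]
85.47633913432183 0.03617547005394619 [ 0.52685948 -0.04777978  0.104     ]
86.76738164681043 0.0361726477181103 [ 0.53814742 -0.04853877  0.104     ]
```

apply_moves(offset=[[0,0.006,0.2],[0,0.006,0.4],[0,0.006,0.6],[0,0.006,0.68],[0,0.006,0.68],[0,0.006,0.68]], angular=[[0,0,-0.004],[0,0,-0.0045],[0,0,-0.0045],[0,0,-0.0045],[0,0,-0.0045],[0,0,-0.0045]], grip=[0.3,0.3,0.3,0.3,0.3,0.3])

```text
time_s: 17.1
tool_pos: [0.6528, -0.0734, 0.0646]
tool_rot: [0.596, 0.803, 0.0, -0.001]
contact_force: [-0.3, -0.6, 0.6]
opening: 0.348
```

apply_moves(offset=[[0,0,0],[0,0,0],[0,0,0],[0,0,0],[0,0,0]], angular=[[0,0,0],[0,0,0],[0,0,0],[0,0,0],[0,0,0]], grip=[1,1,1,1,1], force=55)

```text
time_s: 17.52
tool_pos: [0.6531, -0.0736, 0.0653]
tool_rot: [0.596, 0.803, 0.0, -0.001]
contact_force: [-0.3, 0.8, 2.0]
opening: 0.125
```

```bash
python3 -c "
from h import *
st()"
```

```text
17.52 [ 0.6531 -0.0736  0.0653] psi 106.78 tilt [-0.03  0.09] q7 0.717 F [-0.3  0.8  2. ] T [-0.083  0.169  0.1  ] op 0.125
```

apply_moves(offset=[[0,0,0],[0,0,0]], angular=[[0,0,0.005],[0,0,0.005]], grip=[1,1])

```text
time_s: 17.68
tool_pos: [0.6531, -0.0736, 0.0653]
tool_rot: [0.609, 0.793, 0.0, -0.001]
contact_force: [0.5, -0.4, 0.8]
opening: 0.12
```

```bash
python3 -c "
from h import *
st()"
```

```text
17.68 [ 0.6531 -0.0736  0.0653] psi 104.92 tilt [-0.03  0.07] q7 0.692 F [ 0.5 -0.4  0.8] T [-0.114  0.092  0.33 ] op 0.1201
```

apply_moves(offset=[[0,0,0.002],[0,0,0.004],[0,0,0.007],[0,0,0.009],[0,0,0.011],[0,0,0.013],[0,0,0.015],[0,0,0.018],[0,0,0.02],[0,0,0.02]], angular=[[0,0,0.014],[0,0,0.028],[0,0,0.042],[0,0,0.056],[0,0,0.07],[0,0,0.084],[0,0,0.098],[0,0,0.112],[0,0,0.1245],[0,0,0.1245]], grip=[1,1,1,1,1,1,1,1,1,1])

```text
time_s: 18.52
tool_pos: [0.6538, -0.0737, 0.0638]
tool_rot: [0.866, 0.5, 0.0, 0.0]
contact_force: [-0.0, -0.4, 1.5]
opening: 0.126
```

```bash
python3 -c "
from h import *
st()"
```

```text
18.52 [ 0.6538 -0.0737  0.0638] psi 60.03 tilt [0.02 0.01] q7 0.08 F [-0.  -0.4  1.5] T [-0.18  -0.179  0.275] op 0.1255
```

apply_moves(offset=[[0,0,0],[0,0,0],[0,0,0],[0,0,-0.35],[0,0,-0.7],[0,0,-0.72],[0,0,-0.72]], angular=[[0,0,0],[0,0,0],[0,0,0],[0,0,0],[0,0,0],[0,0,0],[0,0,0]], grip=[0.3,0.3,0.3,0.3,0.3,0.3,0.3])

```text
time_s: 19.1
tool_pos: [0.6549, -0.0741, 0.1233]
tool_rot: [0.866, 0.5, 0.002, 0.001]
contact_force: [-0.6, 0.7, -0.7]
opening: 0.347
```

```bash
python3 pic.py a5;python3 -c "
from h import *
plan([.6033,-.0005,.12],63.5)"
```

```text
19.1 [ 0.6549 -0.0741  0.1233] psi 60.05 tilt [0.23 0.  ] q7 0.04 F [-0.6  0.7 -0.7] T [-0.097  0.088  0.002] op 0.3469
19.15 [ 0.6538 -0.0735  0.1217] psi 60.05 tilt [0.07 0.04] q7 0.04 F [-0.5  0.6  0. ] T [-0.099  0.054 -0.036] op 0.3517
pos [ 0.6538 -0.0735  0.1217] psi 60.05 q7 0.04 off [ 0.476 -1.003  0.021]
ang [ 0.0001 -0.0002 -0.0096]
```

View pics/a5.png

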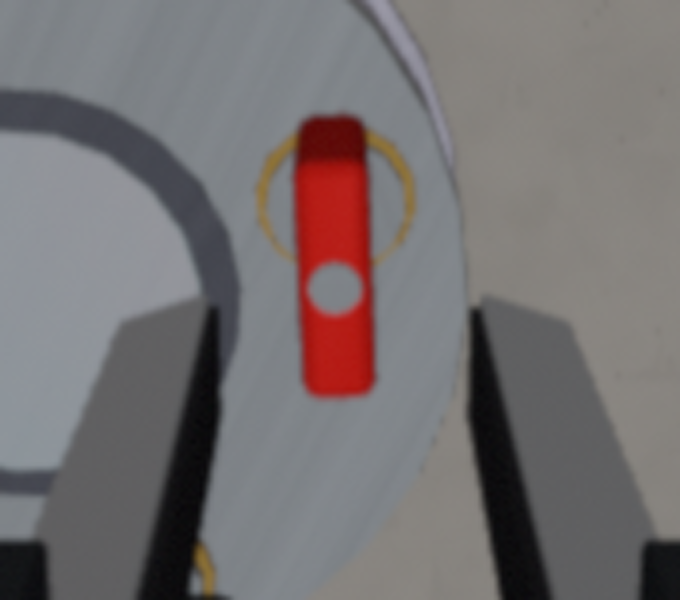

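apply_moves(offset=[[0.16,-0.33,0],[0.33,-0.66,0.01],[0.476,-0.99,0.02],[0.476,-1,0.02],[0.476,-1,0.02],[0.476,-1,0.02]], angular=[[0,0,-0.009],[0,0,-0.0096],[0,0,-0.0096],[0,0,-0.0096],[0,0,-0.0096],[0,0,-0.0096]], grip=[0.3,0.3,0.3,0.3,0.3,0.3])

```text
time_s: 19.65
tool_pos: [0.6033, -0.001, 0.1194]
tool_rot: [0.85, 0.526, 0.0, 0.0]
contact_force: [0.2, -0.7, -0.0]
opening: 0.35
```

```bash
python3 pic.py l1;python3 -c "
from h import *
plan([.6033,-.0005,.0655],63.5)"
```

```text
19.65 [ 0.6033 -0.001   0.1194] psi 63.51 tilt [ 0.02 -0.  ] q7 0.024 F [ 0.2 -0.7 -0. ] T [-0.114  0.111 -0.009] op 0.3504
19.7 [ 0.6037 -0.0018  0.1197] psi 63.46 tilt [ 0.05 -0.02] q7 0.024 F [-0.3 -1.4  0.1] T [-0.063  0.097 -0.046] op 0.351
pos [ 0.6037 -0.0018  0.1197] psi 63.46 q7 0.024 off [ 0.012 -0.012  0.677]
ang [ 0.0002 -0.     -0.0001]
```

View pics/l1.png

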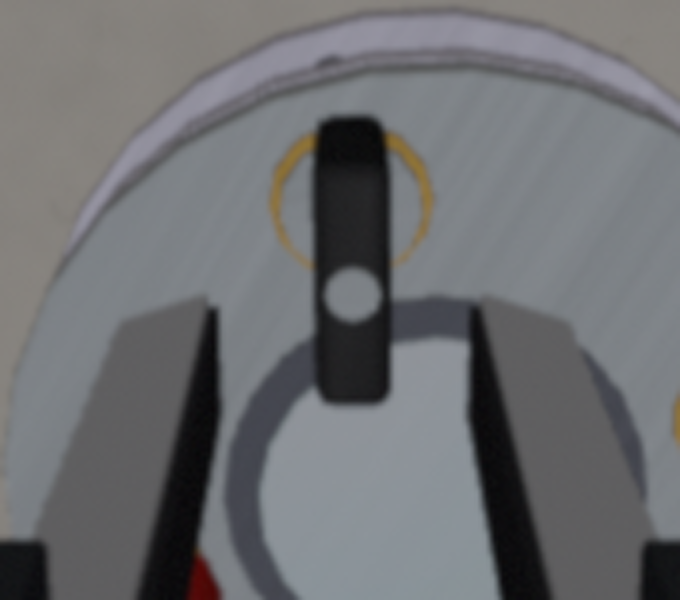

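apply_moves(offset=[[0.006,0.014,0.2],[0.006,0.014,0.4],[0.006,0.014,0.6],[0.006,0.014,0.68],[0.006,0.014,0.68],[0.006,0.014,0.68]], angular=[[0,0,0],[0,0,0],[0,0,0],[0,0,0],[0,0,0],[0,0,0]], grip=[0.3,0.3,0.3,0.3,0.3,0.3])

```text
time_s: 20.2
tool_pos: [0.6052, -0.003, 0.0653]
tool_rot: [0.851, 0.525, 0.0, 0.001]
contact_force: [-0.1, 0.7, -0.4]
opening: 0.351
```

apply_moves(offset=[[0,0,0],[0,0,0],[0,0,0],[0,0,0],[0,0,0]], angular=[[0,0,0],[0,0,0],[0,0,0],[0,0,0],[0,0,0]], grip=[1,1,1,1,1])

```text
time_s: 20.62
tool_pos: [0.6044, -0.0024, 0.0658]
tool_rot: [0.851, 0.526, -0.0, -0.0]
contact_force: [-3.8, 1.9, 5.0]
opening: 0.123
```

```bash
python3 -c "
from h import *
st()"
```

```text
20.62 [ 0.6044 -0.0024  0.0658] psi 63.42 tilt [-0.03  0.01] q7 0.072 F [-3.8  1.9  5. ] T [0.294 1.017 0.124] op 0.1232
```

apply_moves(offset=[[0,0,0.002],[0,0,0.004],[0,0,0.007],[0,0,0.009],[0,0,0.011],[0,0,0.013],[0,0,0.015],[0,0,0.018],[0,0,0.02],[0,0,0.02]], angular=[[0,0,0.0145],[0,0,0.029],[0,0,0.0435],[0,0,0.058],[0,0,0.0725],[0,0,0.087],[0,0,0.1015],[0,0,0.116],[0,0,0.1297],[0,0,0.1297]], grip=[1,1,1,1,1,1,1,1,1,1])

```text
time_s: 21.45
tool_pos: [0.6039, -0.0019, 0.0643]
tool_rot: [0.989, 0.145, -0.001, -0.0]
contact_force: [-2.8, 1.3, 4.8]
opening: 0.125
```

```bash
python3 -c "
from h import *
st()"
```

```text
21.45 [ 0.6039 -0.0019  0.0643] psi 16.7 tilt [-0.1   0.01] q7 -0.573 F [-2.8  1.3  4.8] T [0.144 0.861 0.282] op 0.1251
```

apply_moves(offset=[[0,0,0],[0,0,0],[0,0,0],[0,0,-0.35],[0,0,-0.7],[0,0,-0.72],[0,0,-0.72]], angular=[[0,0,0],[0,0,0],[0,0,0],[0,0,0],[0,0,0],[0,0,0],[0,0,0]], grip=[0.3,0.3,0.3,0.3,0.3,0.3,0.3])

```text
time_s: 22.03
tool_pos: [0.6055, -0.0024, 0.1235]
tool_rot: [0.989, 0.145, 0.001, 0.0]
contact_force: [-0.2, 0.4, -0.2]
opening: 0.35
```

```bash
python3 pic.py l2;python3 -c "
from h import *
plan([.581,-.1227,.125],150)"
```

```text
22.03 [ 0.6055 -0.0024  0.1235] psi 16.73 tilt [0.14 0.  ] q7 -0.632 F [-0.2  0.4 -0.2] T [-0.056  0.136  0.02 ] op 0.3505
22.08 [ 0.6044 -0.0019  0.1222] psi 16.73 tilt [-0.02  0.03] q7 -0.632 F [-0.8  0.2 -0.1] T [ 0.028  0.186 -0.019] op 0.3472
pos [ 0.6044 -0.0019  0.1222] psi 16.73 q7 -0.632 off [-0.715  1.362 -0.036]
ang [-1.000e-04 -1.000e-04 -3.702e-01]
```

View pics/l2.png

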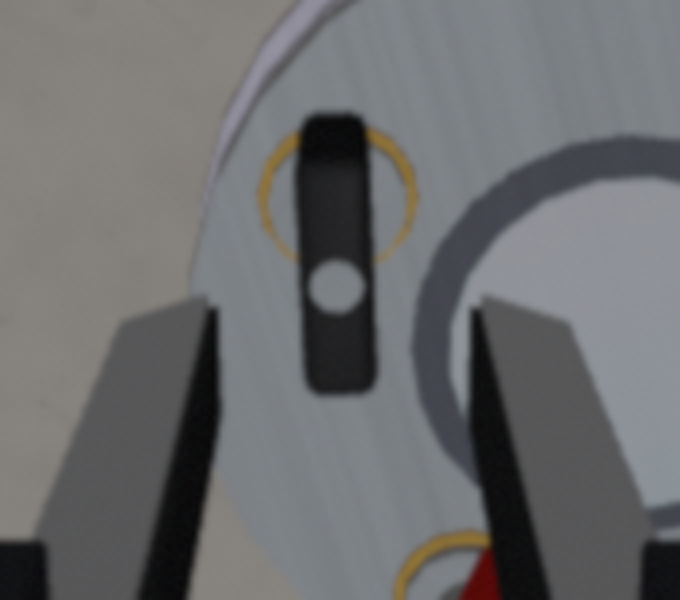

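apply_moves(offset=[[-0.07,0.13,0],[-0.14,0.26,0],[-0.2,0.4,0],[-0.28,0.53,0],[-0.36,0.68,0],[-0.36,0.68,0],[-0.36,0.68,0],[-0.36,0.68,0],[-0.36,0.68,0],[-0.36,0.68,0]], angular=[[0,0,-0.0195],[0,0,-0.039],[0,0,-0.0585],[0,0,-0.078],[0,0,-0.0975],[0,0,-0.117],[0,0,-0.1365],[0,0,-0.156],[0,0,-0.1755],[0,0,-0.195]], grip=[0.3,0.3,0.3,0.3,0.3,0.3,0.3,0.3,0.3,0.3])

```text
time_s: 22.92
tool_pos: [0.5917, -0.0618, 0.1207]
tool_rot: [0.724, 0.69, -0.0, -0.001]
contact_force: [0.0, -0.1, 1.2]
opening: 0.35
```

```bash
python3 -c "
from h import *
plan([.5804,-.1228,.12],148.5)"
```

```text
pos [ 0.5917 -0.0618  0.1207] psi 87.3 q7 0.448 off [-0.768 -0.105  0.008]
ang [-0.0002 -0.0004 -0.17  ]
```

apply_moves(offset=[[-0.15,-0.02,0],[-0.3,-0.04,0],[-0.45,-0.06,0],[-0.6,-0.08,0],[-0.768,-0.105,0],[-0.768,-0.105,0],[-0.768,-0.105,0],[-0.768,-0.105,0],[-0.768,-0.105,0],[-0.768,-0.105,0]], angular=[[0,0,-0.0195],[0,0,-0.039],[0,0,-0.0585],[0,0,-0.078],[0,0,-0.0975],[0,0,-0.117],[0,0,-0.1365],[0,0,-0.156],[0,0,-0.17],[0,0,-0.17]], grip=[0.3,0.3,0.3,0.3,0.3,0.3,0.3,0.3,0.3,0.3])

```text
time_s: 23.75
tool_pos: [0.5796, -0.1224, 0.1194]
tool_rot: [0.27, 0.963, 0.001, -0.002]
contact_force: [0.5, 0.5, -0.9]
opening: 0.348
```

```bash
python3 pic.py r1;python3 -c "
from h import *
plan([.5804,-.1228,.0655],148.5)"
```

```text
23.75 [ 0.5796 -0.1224  0.1194] psi 148.64 tilt [-0.23  0.16] q7 1.369 F [ 0.5  0.5 -0.9] T [-0.03  -0.033 -0.042] op 0.3485
23.8 [ 0.5797 -0.1225  0.1196] psi 148.4 tilt [-0.22  0.15] q7 1.366 F [ 0.2  0.5 -0.6] T [-0.044  0.036  0.016] op 0.3518
pos [ 0.5797 -0.1225  0.1196] psi 148.4 q7 1.366 off [-0.013  0.001  0.676]
ang [ 0.     -0.0007 -0.0003]
```

View pics/r1.png

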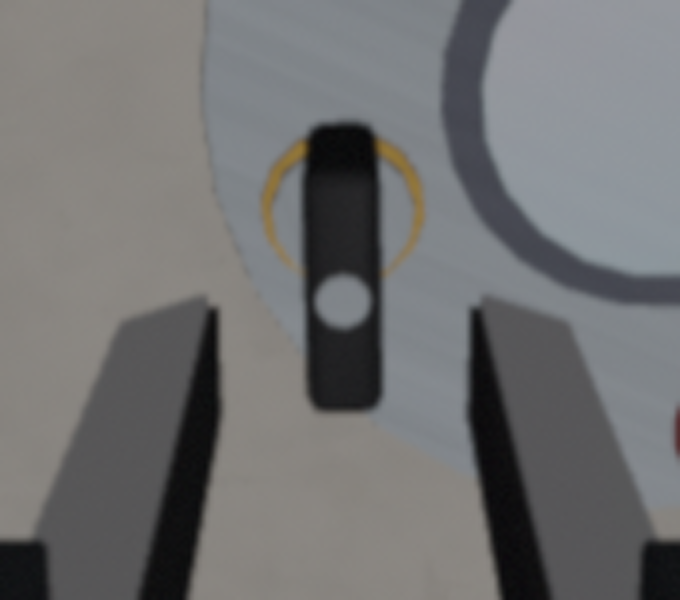

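apply_moves(offset=[[-0.006,0,0.2],[-0.006,0,0.4],[-0.006,0,0.6],[-0.006,0,0.675],[-0.006,0,0.675],[-0.006,0,0.675]], angular=[[0,0,-0.0018],[0,0,-0.0018],[0,0,-0.0018],[0,0,-0.0018],[0,0,-0.0018],[0,0,-0.0018]], grip=[0.3,0.3,0.3,0.3,0.3,0.3])

```text
time_s: 24.3
tool_pos: [0.5797, -0.1225, 0.0653]
tool_rot: [0.267, 0.964, 0.001, -0.003]
contact_force: [0.8, 0.2, 0.1]
opening: 0.349
```

apply_moves(offset=[[0,0,0],[0,0,0],[0,0,0],[0,0,0],[0,0,0]], angular=[[0,0,0],[0,0,0],[0,0,0],[0,0,0],[0,0,0]], grip=[1,1,1,1,1])

```text
time_s: 24.72
tool_pos: [0.5801, -0.1229, 0.066]
tool_rot: [0.267, 0.964, 0.001, -0.002]
contact_force: [-0.7, 0.1, 2.6]
opening: 0.122
```

```bash
python3 -c "
from h import *
st()"
```

```text
24.72 [ 0.5801 -0.1229  0.066 ] psi 148.99 tilt [-0.21  0.12] q7 1.393 F [-0.7  0.1  2.6] T [-0.093  0.104  0.053] op 0.1215
```

Turn by 46.6° (45° + about 1.8° grip wind-up, as with the other black knob).

apply_moves(offset=[[0,0,0.002],[0,0,0.004],[0,0,0.007],[0,0,0.009],[0,0,0.011],[0,0,0.013],[0,0,0.015],[0,0,0.018],[0,0,0.02],[0,0,0.02]], angular=[[0,0,0.0145],[0,0,0.029],[0,0,0.0435],[0,0,0.058],[0,0,0.0725],[0,0,0.087],[0,0,0.1015],[0,0,0.116],[0,0,0.1297],[0,0,0.1297]], grip=[1,1,1,1,1,1,1,1,1,1])

```text
time_s: 25.55
tool_pos: [0.5804, -0.1227, 0.0645]
tool_rot: [0.628, 0.779, -0.0, -0.002]
contact_force: [0.4, 0.3, 1.0]
opening: 0.128
```

```bash
python3 -c "
from h import *
st()"
```

```text
25.55 [ 0.5804 -0.1227  0.0645] psi 102.25 tilt [-0.19  0.09] q7 0.801 F [0.4 0.3 1. ] T [-0.128 -0.006  0.323] op 0.1281
```

apply_moves(offset=[[0,0,0],[0,0,0],[0,0,0],[0,0,-0.35],[0,0,-0.7],[0,0,-0.72],[0,0,-0.72]], angular=[[0,0,0],[0,0,0],[0,0,0],[0,0,0],[0,0,0],[0,0,0],[0,0,0]], grip=[0.3,0.3,0.3,0.3,0.3,0.3,0.3])

```text
time_s: 26.13
tool_pos: [0.5818, -0.1232, 0.1237]
tool_rot: [0.627, 0.779, 0.001, -0.0]
contact_force: [0.1, -0.8, -0.2]
opening: 0.347
```

```bash
python3 pic.py r2;python3 -c "
from h import *
from station import r
d=r.camera('side');cv2.imwrite('pics/sfin.png',d['frame'][:,:,::-1])
plan([.5319,-.05,.12],-5)"
```

```text
26.13 [ 0.5818 -0.1232  0.1237] psi 102.28 tilt [0.02 0.07] q7 0.761 F [ 0.1 -0.8 -0.2] T [-0.014  0.006 -0.035] op 0.3474
26.18 [ 0.5807 -0.1227  0.1224] psi 102.28 tilt [-0.13  0.11] q7 0.761 F [-0.3  0.5 -0.6] T [-0.115  0.022  0.027] op 0.3499
pos [ 0.5801 -0.1224  0.1216] psi 102.27 q7 0.761 off [ 1.013 -0.396  0.024]
ang [-8.00e-04  2.00e-04  2.98e-01]
```

View pics/r2.png

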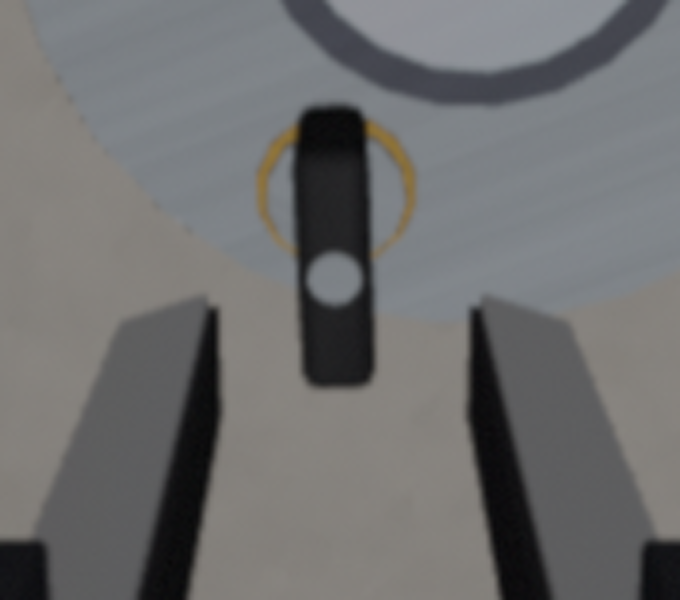

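View pics/sfin.png

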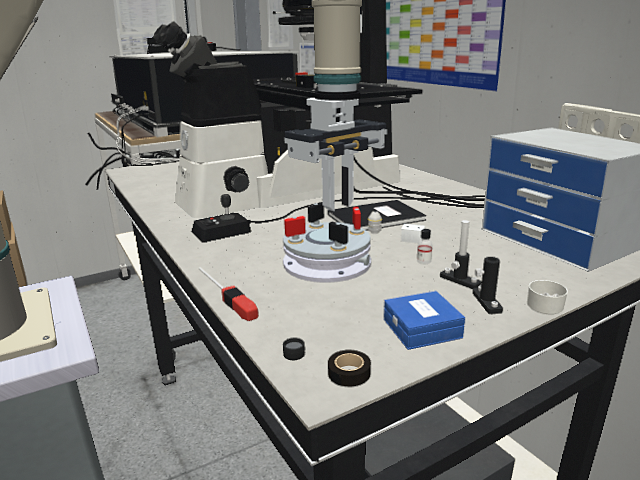

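apply_moves(offset=[[0,0,-0.4],[0,0,-0.8],[0,0,-1],[0,0,-1],[0,0,-1],[0,0,-1]], angular=[[0,0,0],[0,0,0],[0,0,0],[0,0,0],[0,0,0],[0,0,0]], grip=[0.3,0.3,0.3,0.3,0.3,0.3])

```text
time_s: 26.73
tool_pos: [0.5792, -0.122, 0.1998]
tool_rot: [0.627, 0.779, -0.001, -0.004]
contact_force: [-0.7, 0.4, -0.4]
opening: 0.349
```

```bash
python3 -c "
from h import *
from station import r
import pickle
s=r.sense();d=r.camera('wrist');pickle.dump((s,d),open('w9.pkl','wb'));cv2.imwrite('pics/w9.png',d['frame'][:,:,::-1])
m=r.masks_of('knob_1','wrist');print([(x['rect'],round(x['p'],2)) for x in m])
st()"
```

```text
[([387.4, 173.0, 52.3, 45.0], 0.94), ([248.3, 123.7, 55.8, 27.7], 0.94), ([309.8, 203.4, 18.0, 59.0], 0.66), ([355.4, 81.6, 57.9, 21.8], 0.6)]
26.83 [ 0.5792 -0.1221  0.1997] psi 102.28 tilt [-0.42  0.17] q7 0.707 F [-0.5  0.2  0.4] T [-0.043  0.051  0.02 ] op 0.3503
```

View pics/w9.png

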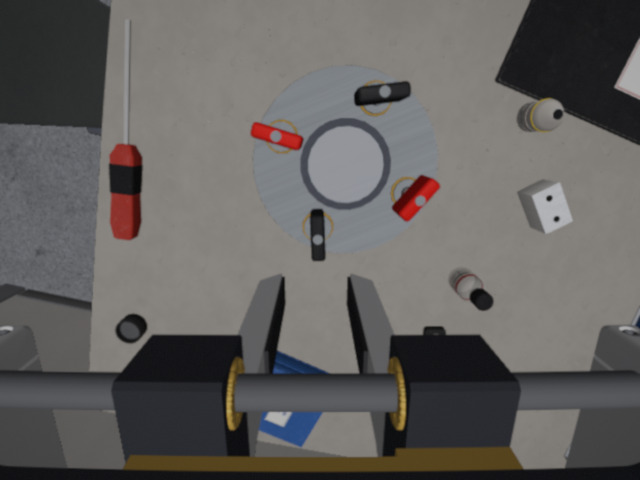

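```bash
python3 -c "
import cv2
a=cv2.imread('pics/w9.png')[60:265,235:445];cv2.imwrite('pics/w9z.png',cv2.resize(a[40:110,0:90],None,fx=7,fy=7,interpolation=cv2.INTER_CUBIC))"
```

```text
(no output)
```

View pics/w9z.png

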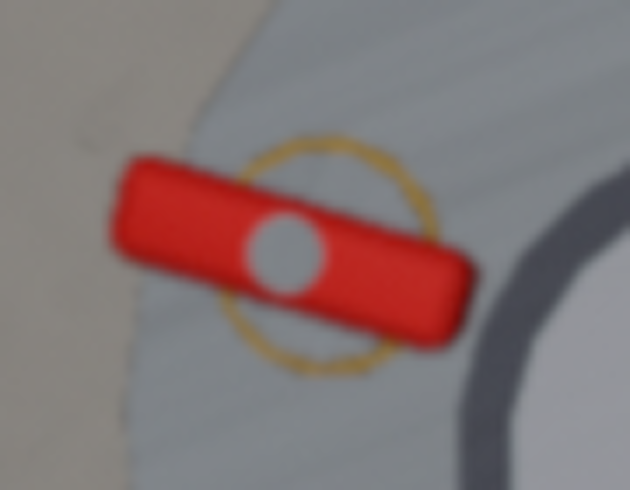

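```bash
python3 -c "
from h import *
import pickle
s,d=pickle.load(open('w9.pkl','rb'))
for p,q in [((127,207),(450,300)),((150,160),(465,250)),((125,253),(425,343))]:
    a,b=[wray(s,d,235+x/7,100+y/7,.1025) for x,y in (p,q)];print(np.degrees(np.arctan2(b[1]-a[1],b[0]-a[0])),np.linalg.norm(a-b),(a+b)/2)
"
```

```text
-3.429086450493549 0.03635116265230878 [ 0.53124674 -0.04908294  0.1025    ]
-3.251566119468759 0.03527248055663476 [ 0.53230815 -0.04364691  0.1025    ]
-4.11363980300791 0.03400194218861717 [ 0.5306763  -0.05402435  0.1025    ]
```

```bash
python3 -c "
from h import *
from station import r
st(); print(r.sign_off())"
```

```text
26.83 [ 0.5792 -0.1221  0.1997] psi 102.28 tilt [-0.42  0.17] q7 0.707 F [-0.5  0.2  0.4] T [-0.043  0.051  0.02 ] op 0.3503
the job is handed in; nothing more can be done
None
```

All four knobs are tightened in the order asked, and I handed the job in at 26.8 s with the gripper open and about 10 cm above the knobs.

| Knob | Free turn | Nip past stiffness | Final turn |
|---|---|---|---|
| Far red | about 16° | about 6–7° | about 45° |
| Near red | about 40° | about 6–7° | about 44.5° |
| Left black | none (already snug) | none | 45.0° |
| Right black | none (already snug) | none | 45.2° |

I nipped both red knobs before giving either its eighth turn. The near red then went first, the far red second, and the black pair last.

- **Turn angles:** pictures taken after release gave the final turn for both blacks and the far red. The near red's final turn comes from the wrist angle (44.8°) and its lag in the jaws. A later picture of it put the bar 1–1.5° short of what that predicts, so its eighth turn may be only about 43°.
- **Grip slack:** the bars lagged the wrist by about 1.8° under load. I allowed for this on the far red and the black knobs.
- **First grasp missed:** the fingertips sit about 10 mm behind the reported tool point, not 25 mm ahead of it as the interface text says. The first close was therefore on empty air above the far red knob. I found the offset by touching that knob's top with about 9 N and corrected it for every later grasp.
- **Other forces:** the glass was never touched. The highest force I read was about 13 N, from the near red sinking while held.
- **Bystanders:** those in the last side and wrist pictures look unmoved. I didn't measure their positions.

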